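# Load the cassette drying rail

## Task

Make the drying station ready and start it: first tighten its three clamp knobs clockwise, each fully to its end stop, one after the other from the rail's low (stop) end to its upper end. Then hang every white cassette by its roller on the sloping rail and let go, so that they roll down and queue up against the stop, and when all of them hang at rest there press the start button fully down and let it go. Leave the other things on the bench where they are.

Things in the scene. Friction and masses are not known exactly. Their poses are not given: they have to be found in the camera images.
- station: fixed drying station, base plate 310 x 430 x 12 mm. Origin on the bench; +y to the rail's low end, -x to the robot. Along y: rail at x = +70 mm; knobs and start button at x = -70. At the rail's low end a stop plate (70 mm wide, top 162 mm above bench, face at y = +150); at its upper end a 16 mm post at y = -166, top at 158. White blower duct, 90 mm high, from x = +122 on
- rail: round steel rail 12 mm thick, falling 9 degrees. Origin on its centre line at the stop's face, 120 mm above the bench; own y runs down the rail to the stop (upper post begins at y = -311 mm), z up square to the rail, x level, away from the robot. Hangers let go on it roll at about 0.15 m/s to the stop or the hanger before them
- knob_low (a joint): turn (rad) of the captive clamp knob nearest the stop (low end): grows clockwise seen from above; end stop (tight) at 2.6; starts at 0 to 0.6; friction only (0.04 N m), stays where left. One wrist turn is not enough: regrip
- knob_low_grip (a point): point on that knob's axis at the height to grip, 49 mm above the bench. The knob is a black upright bar 42 mm long, 14 mm thick, top 7 mm above this point, on a 44 mm disc whose top is 23 mm below this point; the bar lies along this point's own x axis, which turns with the knob
- knob_mid (a joint): turn (rad) of the captive clamp knob in the middle: grows clockwise seen from above; end stop (tight) at 2.6; starts at 0 to 0.6; friction only (0.04 N m), stays where left. One wrist turn is not enough: regrip
- knob_mid_grip (a point): point on that knob's axis at the height to grip, 49 mm above the bench. The knob is a black upright bar 42 mm long, 14 mm thick, top 7 mm above this point, on a 44 mm disc whose top is 23 mm below this point; the bar lies along this point's own x axis, which turns with the knob
- knob_high (a joint): turn (rad) of the captive clamp knob nearest the upper end: grows clockwise seen from above; end stop (tight) at 2.6; starts at 0 to 0.6; friction only (0.04 N m), stays where left. One wrist turn is not enough: regrip
- knob_high_grip (a point): point on that knob's axis at the height to grip, 49 mm above the bench. The knob is a black upright bar 42 mm long, 14 mm thick, top 7 mm above this point, on a 44 mm disc whose top is 23 mm below this point; the bar lies along this point's own x axis, which turns with the knob
- start (a joint): press depth (m) of the start button, 0 up, 0.006 fully down; springs back when let go, fully down takes 5 N
- start_top (a point): centre of the top face of the grey round start button, 30 mm across, at the end of the knob row beyond the low-end knob; pressed straight down, moves with the button
- cassette1_tab (a point): grip point on the black tab of a white roller-hanger cassette (None if absent), 145 mm above its underside. Tab 14 mm thick along own x, 28 along y, from 25 mm below this point (a bridge, x -20 to +10) to 19 above. Box 50 (x) x 40 (y) mm to 45 mm height, on a heavy steel foot 56 x 46 x 12; 6 mm flat arm at x = -17 up to the bridge. About 0.25 kg. Starts upright on the bench, z up
- cassette1_wheel (a point): centre of its roller, 49.5 mm below the tab point, same axes: 18 mm wide along x, 32 mm flanges, self-centring V groove, rolls along y. The hook is open to +x: the 34 mm gap between box top (50.5 mm below here) and roller takes the rail from +x; then lower. Seated, this point is 15.5 mm above the rail's centre line, the cassette hanging upright
- cassette2_tab (a point): grip point on the black tab of a white roller-hanger cassette (None if absent), 145 mm above its underside. Tab 14 mm thick along own x, 28 along y, from 25 mm below this point (a bridge, x -20 to +10) to 19 above. Box 50 (x) x 40 (y) mm to 45 mm height, on a heavy steel foot 56 x 46 x 12; 6 mm flat arm at x = -17 up to the bridge. About 0.25 kg. Starts upright on the bench, z up
- cassette2_wheel (a point): centre of its roller, 49.5 mm below the tab point, same axes: 18 mm wide along x, 32 mm flanges, self-centring V groove, rolls along y. The hook is open to +x: the 34 mm gap between box top (50.5 mm below here) and roller takes the rail from +x; then lower. Seated, this point is 15.5 mm above the rail's centre line, the cassette hanging upright
- cassette3_tab (a point): grip point on the black tab of a white roller-hanger cassette (None if absent), 145 mm above its underside. Tab 14 mm thick along own x, 28 along y, from 25 mm below this point (a bridge, x -20 to +10) to 19 above. Box 50 (x) x 40 (y) mm to 45 mm height, on a heavy steel foot 56 x 46 x 12; 6 mm flat arm at x = -17 up to the bridge. About 0.25 kg. Starts upright on the bench, z up
- cassette3_wheel (a point): centre of its roller, 49.5 mm below the tab point, same axes: 18 mm wide along x, 32 mm flanges, self-centring V groove, rolls along y. The hook is open to +x: the 34 mm gap between box top (50.5 mm below here) and roller takes the rail from +x; then lower. Seated, this point is 15.5 mm above the rail's centre line, the cassette hanging upright
- cassette4_tab (a point): grip point on the black tab of a white roller-hanger cassette (None if absent), 145 mm above its underside. Tab 14 mm thick along own x, 28 along y, from 25 mm below this point (a bridge, x -20 to +10) to 19 above. Box 50 (x) x 40 (y) mm to 45 mm height, on a heavy steel foot 56 x 46 x 12; 6 mm flat arm at x = -17 up to the bridge. About 0.25 kg. Starts upright on the bench, z up
- cassette4_wheel (a point): centre of its roller, 49.5 mm below the tab point, same axes: 18 mm wide along x, 32 mm flanges, self-centring V groove, rolls along y. The hook is open to +x: the 34 mm gap between box top (50.5 mm below here) and roller takes the rail from +x; then lower. Seated, this point is 15.5 mm above the rail's centre line, the cassette hanging upright
- media_bottle: a media bottle 52 mm across, 110 mm tall, a bystander to leave alone; origin at its underside
- dish_a: a clear lidded dish 56 mm across, 14 mm high, a bystander to leave alone; origin at its underside
- objective: a steel microscope objective 32 mm across, 46 mm tall, standing, a bystander to leave alone; origin at its underside
- tip_box: a grey tip box 85 x 120 x 55 mm, a bystander to leave alone; origin at its underside
- beaker: a glass beaker 64 mm across, 80 mm tall, a bystander to leave alone; origin at its underside
Not all that is in view belongs to the job. Leave any yellow look-alike of the part that bears cassette1_tab alone.

How it is judged (in metres and radians):
On the way, in this order (a step that is already met when the one before it is completed fails the run):
1. the clamp knob nearest the stop (low end) is turned clockwise to its end stop (value of joint knob_low above 2.45 rad), for 0.2 s.
2. the clamp knob in the middle is turned clockwise to its end stop (value of joint knob_mid above 2.45 rad), for 0.2 s.
3. the clamp knob nearest the upper end is turned clockwise to its end stop (value of joint knob_high above 2.45 rad), for 0.2 s.
4. every cassette hangs by its roller on the rail, at rest, queued at the stop (x of cassette1_wheel in the frame of rail between -0.012 and 0.012 m and z of cassette1_wheel in the frame of rail between 0.008 and 0.023 m and y of cassette1_wheel in the frame of rail between -0.195 and 0 m and angle between each of cassette1_tab, cassette2_tab, cassette3_tab, cassette4_tab's own z axis and vertical below 0.3 rad and x of cassette2_wheel in the frame of rail between -0.012 and 0.012 m and z of cassette2_wheel in the frame of rail between 0.008 and 0.023 m and y of cassette2_wheel in the frame of rail between -0.195 and 0 m and x of cassette3_wheel in the frame of rail between -0.012 and 0.012 m and z of cassette3_wheel in the frame of rail between 0.008 and 0.023 m and y of cassette3_wheel in the frame of rail between -0.195 and 0 m and x of cassette4_wheel in the frame of rail between -0.012 and 0.012 m and z of cassette4_wheel in the frame of rail between 0.008 and 0.023 m and y of cassette4_wheel in the frame of rail between -0.195 and 0 m and y of any of cassette1_wheel, cassette2_wheel, cassette3_wheel, cassette4_wheel in the frame of rail above -0.045 m), for 0.5 s.
5. the start button is pressed down (value of joint start above 0.0045 m), for 0.05 s.
At the end, for the whole second after the job is handed in: Knobs within 0.15 rad of their end stops; every cassette present hangs by its roller on the rail (12 mm sideways, 7.5 mm in height, 17 degrees), within 195 mm of the stop, the first within 45 mm of it; the start button was pressed 4.5 mm or more and is up again (all of step 4 and value of joint each of knob_low, knob_mid, knob_high above 2.45 rad and value of joint start below 0.002 m); the robot touches nothing.
It fails at once if another thing on the bench is shifted by more than 6 cm (distance of any of media_bottle, dish_a, objective, tip_box, beaker from where it was at the start of the episode above 0.06 m).
Of cassette1, cassette2, cassette3, cassette4 only 2 to 4 are there at a start; the rules pass over those that are not, and their reading is None.
At some moment in a run one of cassette1, cassette2, cassette3, cassette4 may be knocked a few centimetres aside while the robot is not near it.
Once in a run the grip may slacken for a moment while it holds something.
It also fails if it takes over 210 s, if anything falls off the work surface, if the arm or the gripper's body presses on something with over 40 N, if the wrist force passes 120 N, or if a joint passes its speed limit or range.

## Robot

A 6-joint arm with a two-finger parallel gripper is mounted at the origin on the work surface. World frame = base frame: x ahead of the robot, y to its left, z up, the work surface at z = 0. Lengths are in m, angles in degrees, forces in N, time in s.
With the tool pointing down it reaches from about 0.35 to 0.925 m from the base axis. Payload 6.4 kg.
Tool frame: the origin (TCP) lies at the very end of the fingers, on their centre line; the grasp point (between the pads) lies arm.pinch_z behind it (arm.pinch_z is the distance from the TCP to the grasp point, in m); z points along the fingers, y is the direction in which the jaws open and shut (so a half turn about z gives the same grasp; the last joint's range is limited). The gripper opens to 85 mm and grips with 20 to 120 N. Pads are 22 mm wide; open, the fingers measure 114 mm over their backs; the gripper's body (76 mm by 85 mm) begins 54 mm behind the grasp point. The pads swing forward as they close: fully open they stand 13 mm farther back than shut.
Start: joints at [55.915, 14.043, 89.255, -0, 76.702, -9.975], TCP at [0.266, 0.593, 0.231] pointing down, gripper open.
Joint ranges: [-179.41, 179.41], [-58.25, 129.5], [7.25, 145.43], [-54.29, 234.29], [11.92, 165.04], [-157.13, 157.13]. Speed limits (degrees/s): [147.25, 147.25, 180, 180, 180, 180].

## Interface

Orientations are given as [roll, pitch, yaw] about the fixed x, y, z axes, in that order (R = Rz(yaw) Ry(pitch) Rx(roll)).
In Python, from rig import arm, grab_frame, recognise, masks_of, mark_of gives the robot as it stands.
- The arm moves only by the tool step_arm, never from a script. Its argument "moves" is a list of rows, each an object of numbers: "x", "y", "z": the shift along the tool's x, y, z in m; "twist": the turn about the tool's z in rad; "fingers": the opening, from -1 (shut) to 1 (fully open), so that 0 is half open. A call has exactly 10 rows; each row is the pose to reach, as a shift and turn from the pose commanded when the call began, along the tool's axes at that moment; what a row does not reach only later rows make up. A row lasts 1/12 s, in which the tool goes at most 41.7 mm and 7.16 degrees, less where a joint would pass 70% of its speed; a pose out of reach is approached as far as the arm can. A call with a gripper value outside its range is refused whole. The fingers move at their own pace and stop on an object; "newtons" is the grip in N (left out, the last holds). Time passes only in rows, so rows that repeat a pose let the fingers close, or fill a call up. It gives the time, the measured TCP pose, the force and the opening at its end, in the units of the state.
- arm.state(): the state, without advancing time (a new reading comes with each control period).
- grab_frame(name): name is "side" or "top"; returns a dict with "frame" (480x640x3 uint8, blue, green, red), "fx", "fy", "cx", "cy" (pixels), "D" ([k1, k2, p1, p2, k3] as OpenCV has them; the pictures are not rectified), "rvec" (rotation vector, rad) and "tvec" (3), from world to camera coordinates, as OpenCV has them. Camera axes: x right, y down, z forward; pixel columns grow to the right and rows downward; lengths in m; the calibration is good to about 2 mm. A picture is of the moment at which its call begins. There is no depth.
- arm.hand_in(): hands the job in, once; it reports no verdict.
Trained networks look in a picture, given as the dict that the camera call returned (one of the last four; its "shot" number tells which), for a name from the list of things; names that differ only in an ending like _2 or _b are one class to them, and where a whole thing is asked for, a point or a joint stands for the part that bears it (a point fixed in the world has none). Each returns a list of dicts, best first, with "conf" (0 to 1); they miss things now and then, are a little off and sometimes report something else, mostly with a low value. They report only what shows in the picture. A call takes as long as a camera call. They do not tell look-alikes from the thing itself.
- recognise(picture, thing): "location" ([x, y, z] in m, in the coordinates of the camera as it stood for that picture, good to about 4 mm: the middle of the surface that is visible of it).
- masks_of(picture, thing): "region" (480x640 bool, what is visible of it).
- mark_of(picture, thing): "location" ([x, y, z] in m, in the coordinates of the camera as it stood for that picture, good to about 4 mm: a listed point, or the origin of a listed thing).
The state is a dict: "time_s": time; "qpos": joint angles; "qvel": joint speeds; "joint_efforts": joint torques, N m; "eef_pos": TCP position; "eef_rot": TCP orientation; "ft_force": force on the tool from outside, world axes, zero at the start; "ft_torque": the same for the moment, N m; "gripper_width": opening from 0.0 (shut) to 1.0 (fully open).
Only numpy, scipy, OpenCV 4.12 (cv2) and the standard library are available. Lean on these libraries where they do the work, as an engineer would, in place of code of your own. Each camera call takes 0.05 s, during which the arm holds its last target.

## Working session

There is one attempt and no reset: what is moved stays moved. The work goes in short steps, Python scripts to look and compute and a tool call to move; the robot and the scene stay as the last step left them, time stands still between calls to the robot, and variables do not carry over. Pictures are saved under pics/ and viewed, and the job is handed in when it is done.

Besides the shell and the picture viewer there is one more tool, called after ">>>" as name(argument=value, ...) on one line, values as JSON. step_arm: Moves the arm, as the interface text tells. Its arguments: {"type":"object","properties":{"moves":{"type":"array","items":{"type":"object","properties":{"x":{"type":"number"},"y":{"type":"number"},"z":{"type":"number"},"twist":{"type":"number"},"fingers":{"type":"number"}}}},"newtons":{"type":"number"}},"required":["moves"]}

```bash
ls; mkdir -p pics; cat > h.py <<'E'
import numpy as np, cv2
from rig import arm, grab_frame, recognise, masks_of, mark_of
def w(pic,loc):
    R=cv2.Rodrigues(np.array(pic["rvec"],float))[0]
    return R.T@(np.array(loc,float)-np.array(pic["tvec"],float).ravel())
def proj(pic,P):
    K=np.array([[pic["fx"],0,pic["cx"]],[0,pic["fy"],pic["cy"]],[0,0,1]])
    return cv2.projectPoints(np.array(P,float).reshape(-1,1,3),np.array(pic["rvec"],float),np.array(pic["tvec"],float),K,np.array(pic["D"],float))[0].reshape(-1,2)
def rayz(pic,uv,z):
    K=np.array([[pic["fx"],0,pic["cx"]],[0,pic["fy"],pic["cy"]],[0,0,1]])
    n=cv2.undistortPoints(np.array(uv,float).reshape(-1,1,2),K,np.array(pic["D"],float)).reshape(-1,2)
    R=cv2.Rodrigues(np.array(pic["rvec"],float))[0];t=np.array(pic["tvec"],float).ravel()
    c=-R.T@t; d=np.c_[n,np.ones(len(n))]@R
    return c+d*((z-c[2])/d[:,2])[:,None]
E
python3 - <<'E'
from h import *
print(arm.state(), arm.pinch_z)
for n in ("side","top"):
    p=grab_frame(n); cv2.imwrite(f"pics/{n}0.png",p["frame"])
    R=cv2.Rodrigues(np.array(p["rvec"],float))[0]; print(n,p["fx"],"cam",-R.T@np.array(p["tvec"]).ravel())
    for t in ["station","rail","knob_low_grip","knob_mid_grip","knob_high_grip","start_top","cassette1_tab","cassette1_wheel","media_bottle","dish_a","objective","tip_box","beaker"]:
        for d in mark_of(p,t): print(n,t,round(d["conf"],2),np.round(w(p,d["location"]),4),np.round(proj(p,w(p,d["location"]))[0]))
E
```

```text
pics
{'time_s': 0.0, 'qpos': array([ 5.59143792e+01,  1.40845664e+01,  8.93254311e+01, -1.27043054e-03,
        7.67024404e+01, -9.97349014e+00]), 'qvel': array([-0.04600686, -0.02660074,  0.01048891, -0.06956164, -0.04532338,
        0.01882727]), 'joint_efforts': array([ 8.34233797e-04, -4.29502416e+01, -3.26127255e+01, -8.22026163e-05,
        5.27699303e-03,  7.03944875e-05]), 'eef_pos': array([0.26520089, 0.59281886, 0.23017046]), 'eef_rot': array([-1.79889047e+02, -1.82562733e-02,  1.55888145e+02]), 'ft_force': array([-0.13006196, -0.42035953,  0.2139412 ]), 'ft_torque': array([ 0.02663264, -0.0580092 ,  0.02150436]), 'gripper_width': 1.0001229337111182} 0.0187
side 481.3943007585004 cam [-0.17893405 -0.7371957   0.7014269 ]
side station 0.96 [0.5584 0.1042 0.003 ] [305. 259.]
side station 0.27 [ 0.4245 -0.3506  0.0942] [415. 332.]
side station 0.25 [ 0.4233 -0.2113  0.0963] [359. 301.]
side rail 0.56 [0.6114 0.2613 0.123 ] [279. 197.]
side rail 0.3 [0.5884 0.4928 0.0032] [231. 212.]
side knob_low_grip 0.65 [0.4735 0.2074 0.0455] [256. 244.]
side knob_low_grip 0.22 [ 0.4964 -0.
[... 1839 characters left out ...]
op cassette1_tab 0.58 [ 0.4815 -0.4785  0.144 ] [514. 241.]
top cassette1_wheel 0.93 [ 0.5765 -0.2261  0.0985] [410. 214.]
top cassette1_wheel 0.88 [ 0.484  -0.4739  0.0982] [506. 244.]
top media_bottle 0.95 [ 6.968e-01 -2.426e-01 -5.000e-04] [407. 183.]
top dish_a 0.81 [ 0.3517 -0.2348  0.0043] [414. 303.]
top objective 0.57 [ 0.6612 -0.3783  0.001 ] [455. 192.]
top objective 0.38 [ 0.3516 -0.236   0.0043] [415. 303.]
top tip_box 0.89 [ 0.3582  0.4534 -0.0032] [163. 313.]
top tip_box 0.15 [ 0.4191 -0.2105  0.1434] [411. 271.]
top beaker 0.81 [5.839e-01 4.869e-01 1.000e-04] [152. 233.]
top beaker 0.59 [ 0.3621  0.4544 -0.0027] [162. 312.]
top beaker 0.36 [ 0.4209 -0.2084  0.0962] [408. 273.]
```

View pics/side0.png

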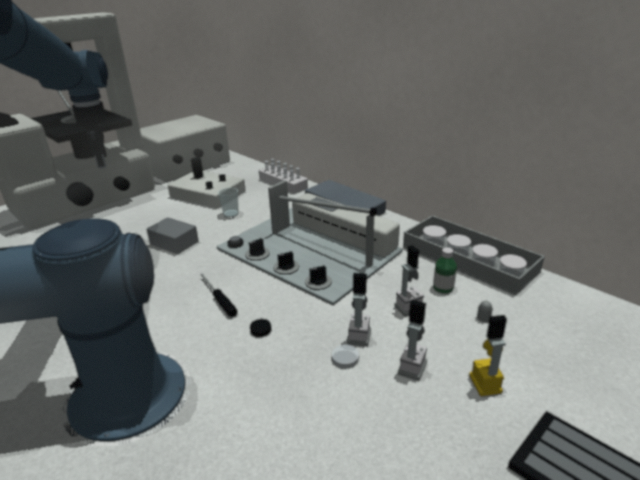

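View pics/top0.png

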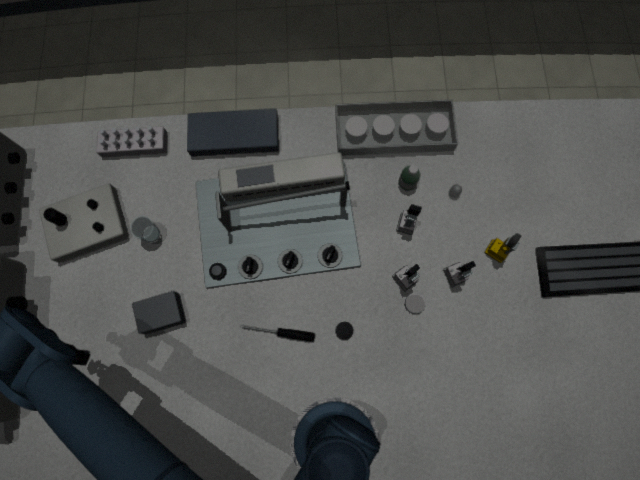

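```bash
cat > fit.py <<'E'
from h import *
E
python3 - <<'E'
from h import *
import pickle
acc={}
for k in range(3):
  for n in ("side","top"):
    p=grab_frame(n)
    for t in ["station","rail","knob_low_grip","knob_mid_grip","knob_high_grip","start_top","cassette1_tab","cassette1_wheel"]:
        for d in mark_of(p,t):
            if d["conf"]>.3 or 'cass' in t: acc.setdefault((t,n),[]).append(w(p,d["location"]))
    if k==0:
        pickle.dump(p,open(f"pics/{n}.pkl","wb"))
for (t,n),v in acc.items():
    v=np.array(v)
    if 'cass' in t:
        print(t,n); print(np.round(v[np.lexsort((v[:,1],))],4))
    else: print(t,n,np.round(np.median(v,0),4),len(v))
p=pickle.load(open("pics/top.pkl","rb"))["frame"]
c=cv2.resize(p[195:305,380:530],None,fx=5,fy=5,interpolation=cv2.INTER_CUBIC); cv2.imwrite("pics/c_cas.png",np.clip(c*1.5,0,255))
c=cv2.resize(p[150:295,190:365],None,fx=4,fy=4,interpolation=cv2.INTER_CUBIC); cv2.imwrite("pics/c_st.png",np.clip(c*1.5,0,255))
p=pickle.load(open("pics/side.pkl","rb"))["frame"]
c=cv2.resize(p[235:400,330:520],None,fx=4,fy=4,interpolation=cv2.INTER_CUBIC); cv2.imwrite("pics/s_cas.png",c)
c=cv2.resize(p[170:310,210:400],None,fx=4,fy=4,interpolation=cv2.INTER_CUBIC); cv2.imwrite("pics/s_st.png",c)
print(arm.state()["time_s"])
E
```

```text
station side [0.5566 0.106  0.0032] 3
rail side [0.6093 0.2597 0.1215] 3
knob_low_grip side [0.4701 0.2081 0.0465] 2
knob_mid_grip side [0.4855 0.1007 0.0515] 3
knob_high_grip side [ 0.4966 -0.0107  0.0535] 2
start_top side [0.4702 0.2991 0.034 ] 3
cassette1_tab side
[[ 4.820e-01 -4.739e-01  1.506e-01]
 [ 4.847e-01 -4.738e-01  1.517e-01]
 [ 4.849e-01 -4.714e-01  1.490e-01]
 [ 4.212e-01 -3.517e-01  1.470e-01]
 [ 5.778e-01 -2.307e-01  1.426e-01]
 [ 5.761e-01 -2.298e-01  1.452e-01]
 [ 5.769e-01 -2.293e-01  1.456e-01]
 [ 5.591e-01  1.052e-01  5.500e-03]
 [ 5.878e-01  4.919e-01 -1.000e-04]]
cassette1_wheel side
[[ 0.4867 -0.478   0.0963]
 [ 0.4831 -0.4764  0.0955]
 [ 0.4848 -0.4763  0.0941]
 [ 0.4224 -0.3538  0.1438]
 [ 0.5763 -0.2308  0.0946]
 [ 0.5771 -0.2275  0.0971]
 [ 0.5759 -0.2268  0.1453]]
station top [ 0.5567  0.1056 -0.0006] 5
rail top [0.6042 0.2601 0.118 ] 3
knob_low_grip top [0.4761 0.2045 0.0524] 4
knob_mid_grip top [0.4813 0.095  0.0499] 5
knob_high_grip top [ 0.4932 -0.0156  0.0494] 4
start_top top [0.4686 0.2966 0.0325] 3
cassette1_tab top
[[ 0.4824 -0.4815  0.1409]
 [ 0.4835 -0.4813  0.1446]
 [ 0.4832 -0.4792  0.1455]
 [ 0.5756 -0.2309  0.1492]
 [ 0.5759 -0.2295  0.1491]
 [ 0.5746 -0.2281  0.1473]
 [ 0.493  -0.0133  0.0529]]
cassette1_wheel top
[[ 0.4851 -0.475   0.0982]
 [ 0.4854 -0.4747  0.0982]
 [ 0.4874 -0.4745  0.0975]
 [ 0.4244 -0.3523  0.0958]
 [ 0.5766 -0.2274  0.0971]
 [ 0.575  -0.2263  0.0984]
 [ 0.5755 -0.2236  0.0966]
 [ 0.4209 -0.2132  0.144 ]
 [ 0.4219 -0.2114  0.1431]
 [ 0.6072  0.2565  0.1211]]
4.1[ WARN:0@24.454] global loadsave.cpp:1063 imwrite_ Unsupported depth image for selected encoder is fallbacked to CV_8U.
```

View pics/c_cas.png

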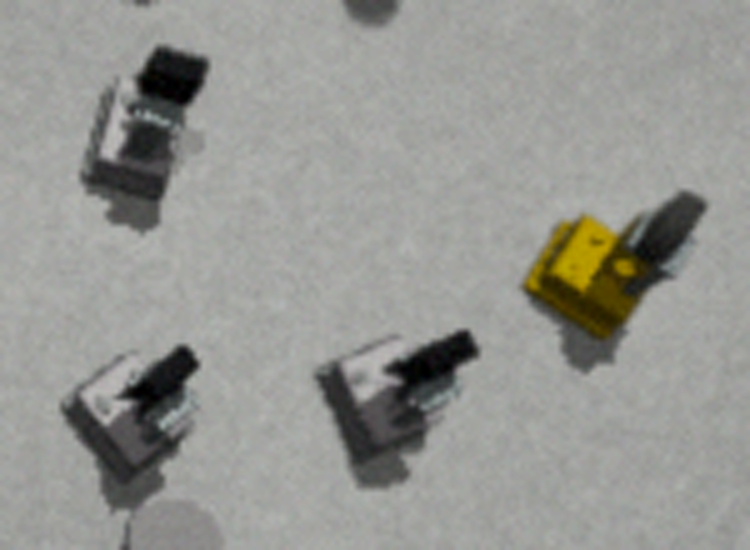

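View pics/c_st.png

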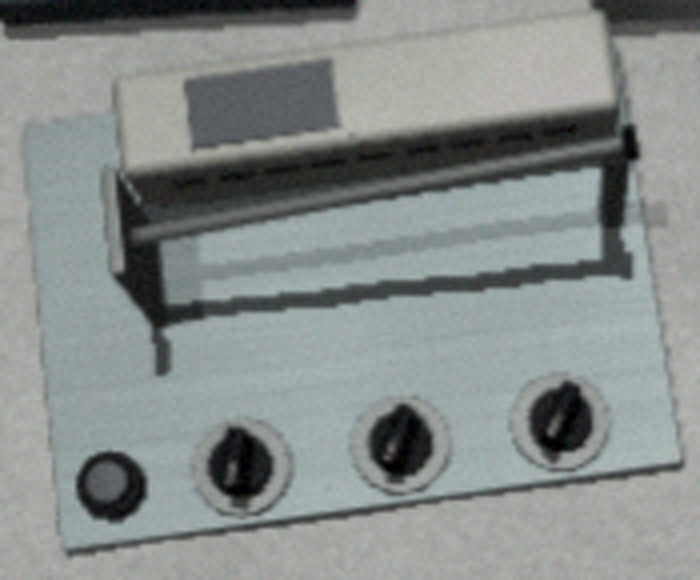

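View pics/s_cas.png

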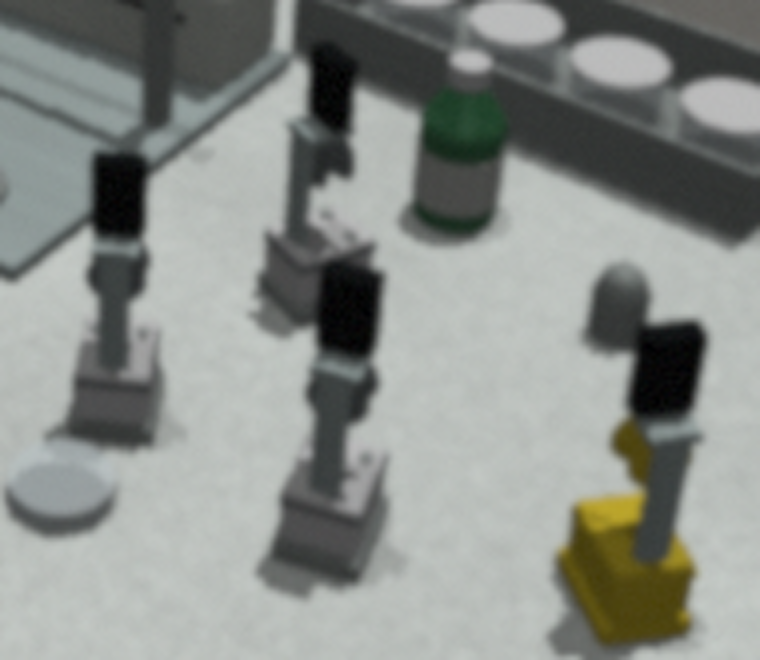

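View pics/s_st.png

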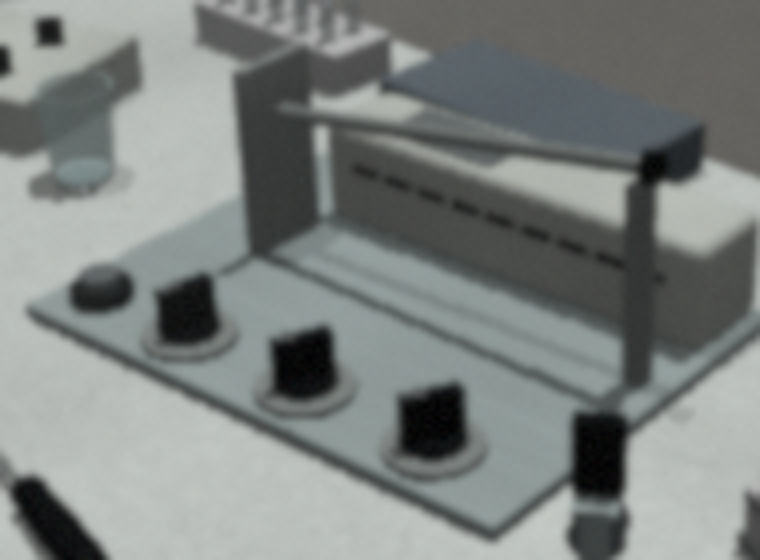

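```bash
python3 - <<'E'
from h import *
import pickle
P={n:pickle.load(open(f"pics/{n}.pkl","rb")) for n in("side","top")}
rows=[]
for n,(kx) in (("top",0),("side",1)):
    r=[]
    for g in [(0.4735,0.206,0.04),(0.4830,0.098,0.04),(0.4945,-0.0135,0.04)]:
        u=proj(P[n],g)[0].round().astype(int)
        f=P[n]["frame"][u[1]-16:u[1]+16,u[0]-16:u[0]+16]
        print(n,u)
        r.append(cv2.resize(np.clip(f.astype(float)*(2.2 if n=="top" else 1.5),0,255).astype(np.uint8),None,fx=8,fy=8,interpolation=cv2.INTER_NEAREST))
    rows.append(np.hstack(r))
cv2.imwrite("pics/knobs.png",np.vstack(rows))
E
```

```text
top [249 265]
top [289 259]
top [330 253]
side [256 246]
side [285 259]
side [318 273]
```

View pics/knobs.png

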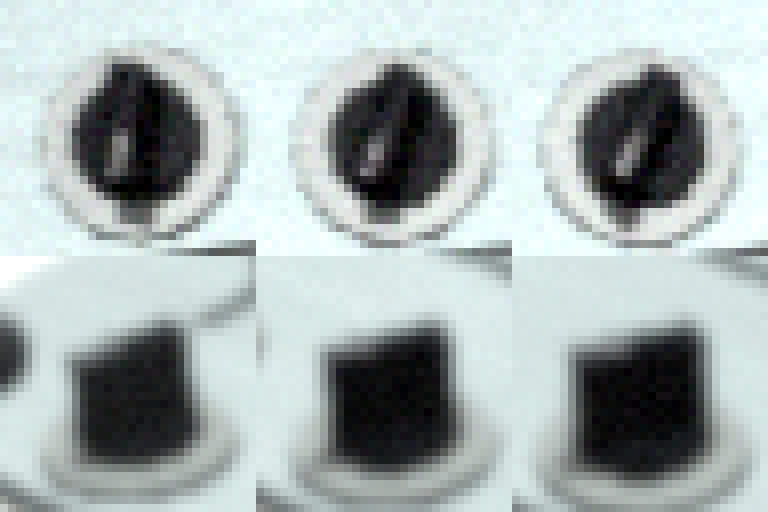

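```bash
cat > sil.py <<'E'
from h import *
from scipy.spatial import ConvexHull
def box(x0,x1,y0,y1,z0,z1): return np.array([[x,y,z] for x in(x0,x1) for y in(y0,y1) for z in(z0,z1)])
def cyl(r,z0,z1,n=24,axis='z',c=(0,0)):
    a=np.linspace(0,2*np.pi,n,endpoint=False)
    return np.vstack([np.c_[r*np.cos(a),r*np.sin(a),np.full(n,z)] for z in(z0,z1)])
def wheel(r,hx,zc,n=20):
    a=np.linspace(0,2*np.pi,n,endpoint=False)
    return np.vstack([np.c_[np.full(n,x),r*np.cos(a),zc+r*np.sin(a)] for x in(-hx,hx)])
KNOB=[cyl(.022,.012,.026),box(-.021,.021,-.007,.007,.026,.056)]
CAS=[box(-.028,.028,-.023,.023,0,.012),box(-.025,.025,-.020,.020,.012,.045),box(-.020,-.014,-.010,.010,.045,.120),
     box(-.020,.010,-.014,.014,.115,.121),box(-.007,.007,-.014,.014,.120,.164),wheel(.016,.009,.0955)]
S=4
def render(pic,parts,x,y,yaw,roi,z=0):
    c,s=np.cos(yaw),np.sin(yaw)
    u0,v0,u1,v1=roi
    im=np.zeros(((v1-v0)*S,(u1-u0)*S),np.uint8)
    for p in parts:
        q=np.c_[c*p[:,0]-s*p[:,1]+x,s*p[:,0]+c*p[:,1]+y,p[:,2]+z]
        uv=((proj(pic,q)-[u0,v0]+.5)*S).astype(np.float32)
        cv2.fillConvexPoly(im,cv2.convexHull(uv).round().astype(np.int32),255)
    return cv2.resize(im,(u1-u0,v1-v0),interpolation=cv2.INTER_AREA)/255.
E
cat > knobfit.py <<'E'
from sil import *
import pickle
from scipy.optimize import minimize
def knobfit(P,g,verbose=True):
    T={};roi={}
    for n in P:
        u=proj(P[n],[g[0],g[1],.036])[0].round().astype(int); roi[n]=(u[0]-14,u[1]-14,u[0]+14,u[1]+14)
        f=P[n]["frame"][u[1]-14:u[1]+14,u[0]-14:u[0]+14].astype(float).mean(2)
        hi=np.percentile(f,60); lo=np.percentile(f,3)
        T[n]=np.clip((f-lo)/(hi-lo),0,1); T[n]=(1-T[n])
        # marker streak on bar top and shadow: keep
    def cost(v):
        return sum((np.abs(render(P[n],KNOB,v[0]+d[0],v[1]+d[1],v[2],roi[n])-T[n])).sum() for n,d in D.items())
    best=[]
    D={n:np.zeros(2) for n in P}
    for yaw in np.radians(np.arange(0,180,10)):
        D={n:np.zeros(2) for n in P}
        r=minimize(cost,[g[0],g[1],yaw],method="Nelder-Mead",options=dict(initial_simplex=np.array([[g[0],g[1],yaw],[g[0]+.004,g[1],yaw],[g[0],g[1]+.004,yaw],[g[0],g[1],yaw+.15]]),xatol=1e-4,fatol=.05,maxiter=120))
        best.append((r.fun,*r.x[:2],np.degrees(r.x[2])))
    best.sort(); return best
if __name__=="__main__":
    P={n:pickle.load(open(f"pics/{n}.pkl","rb")) for n in("side","top")}
    for g in [(0.4735,0.206),(0.4830,0.098),(0.4945,-0.0135)]:
        for Q in (P,{"top":P["top"]},{"side":P["side"]}):
            b=knobfit(Q,g); print(list(Q)); print(np.round(b[:3],4))
E
time python3 knobfit.py
python3 - <<'E'
import numpy as np
from scipy.optimize import least_squares
obs=[((0,0),(.5566,.1055)),((.07,.15),(.607,.26))]
kn=[(.4735,.2062),(.483,.098),(.4948,-.0135),(.4695,.298)]
def f(v):
    c,s=np.cos(v[2]),np.sin(v[2]);r=[]
    for (a,b),o in obs: r+=[v[0]+c*a-s*b-o[0],v[1]+s*a+c*b-o[1]]
    for k,y in zip(kn,v[3:]): r+=[v[0]-c*.07-s*y-k[0],v[1]-s*.07+c*y-k[1]]
    return r
r=least_squares(f,[.55,.1,.08,.1,0,-.1,.2]);print(r.x,np.degrees(r.x[2]),np.round(r.fun,4))
E
```

```text
['side', 'top']
[[173.7367   0.474    0.2071  12.4446]
 [174.6503   0.4741   0.2073  10.3113]
 [174.8829   0.4738   0.2069  16.0636]]
['top']
[[ 67.0526   0.473    0.2074  -9.9175]
 [ 68.1483   0.4732   0.2076 -10.7895]
 [ 68.2593   0.4731   0.2073  -2.7388]]
['side']
[[ 99.5812   0.4732   0.2055  16.33  ]
 [ 99.8013   0.4739   0.2064 196.3765]
 [ 99.9619   0.4731   0.2056  14.8115]]
['side', 'top']
[[1.749659e+02 4.834000e-01 9.770000e-02 1.422624e+02]
 [1.759013e+02 4.835000e-01 9.810000e-02 1.436137e+02]
 [1.760329e+02 4.836000e-01 9.730000e-02 1.426379e+02]]
['top']
[[6.435270e+01 4.841000e-01 9.810000e-02 1.529742e+02]
 [6.451620e+01 4.842000e-01 9.820000e-02 1.458249e+02]
 [6.454900e+01 4.841000e-01 9.780000e-02 1.452994e+02]]
['side']
[[1.037130e+02 4.861000e-01 1.014000e-01 9.870100e+00]
 [1.040316e+02 4.833000e-01 9.750000e-02 5.235900e+00]
 [1.042108e+02 4.826000e-01 9.660000e-02 1.828714e+02]]
['side', 'top']
[[ 1.870587e+02  4.941000e-01 -1.230000e-02 -2.737800e+00]
 [ 1.876865e+02  4.940000e-01 -1.250000e-02  1.764179e+02]
 [ 1.880242e+02  4.944000e-01 -1.170000e-02  1.373889e+02]]
['top']
[[ 6.628520e+01  4.939000e-01 -1.240000e-02 -2.157060e+01]
 [ 6.660620e+01  4.946000e-01 -1.200000e-02  1.571963e+02]
 [ 6.671660e+01  4.945000e-01 -1.220000e-02  1.577133e+02]]
['side']
[[ 1.097407e+02  5.008000e-01 -5.300000e-03  8.045100e+00]
 [ 1.102955e+02  4.992000e-01 -6.300000e-03  6.630400e+00]
 [ 1.123856e+02  4.973000e-01 -7.300000e-03  3.847200e+00]]
[ 5.54108496e-01  1.04935635e-01  9.03052478e-02  1.08121217e-01
 -4.94629810e-04 -1.12604447e-01  1.99907891e-01] 5.174109565918668 [-0.0025 -0.0006  0.0033  0.0006  0.0011  0.0001  0.0014  0.0001 -0.0003
 -0.     -0.0031 -0.0003]
real	0m10.642s
user	0m10.969s
sys	0m0.136s
```

```bash
cat > ov.py <<'E'
from h import *
def ovl(P,knobs,out,yaws,F=16,H=12):
    rows=[]
    for n in P:
        r=[]
        for (x,y),yw in zip(knobs,yaws):
            u=proj(P[n],(x,y,.04))[0].round().astype(int)
            f=P[n]["frame"][u[1]-H:u[1]+H,u[0]-H:u[0]+H].astype(float)
            f=np.clip(f*(4 if n=="top" else 3),0,255).astype(np.uint8)
            im=cv2.resize(f,None,fx=F,fy=F,interpolation=cv2.INTER_CUBIC)
            raw=im.copy()
            c,s=np.cos(np.radians(yw)),np.sin(np.radians(yw))
            for z,col in((.056,(0,255,0)),(.026,(0,0,255))):
                q=[(x+c*a-s*b,y+s*a+c*b,z) for a,b in((-.021,-.007),(.021,-.007),(.021,.007),(-.021,.007))]
                uv=((proj(P[n],q)-u+H+.5)*F).round().astype(np.int32)
                cv2.polylines(im,[uv],True,col,1)
            r.append(np.vstack([raw,im]) if len(knobs)==1 else im)
        rows.append(np.hstack(r))
    img=np.vstack(rows) if len(knobs)>1 else np.hstack(rows)
    k=min(800/img.shape[1],600/img.shape[0],1)
    cv2.imwrite(out,cv2.resize(img,None,fx=k,fy=k,interpolation=cv2.INTER_AREA))
E
python3 - <<'E'
from ov import *
import pickle
P={n:pickle.load(open(f"pics/{n}.pkl","rb")) for n in("top","side")}
ovl(P,[(.4735,.2065),(.4835,.098),(.494,-.0125)],"pics/ov1.png",[5,-12,-20])
E
```

```text
(no output)
```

View pics/ov1.png

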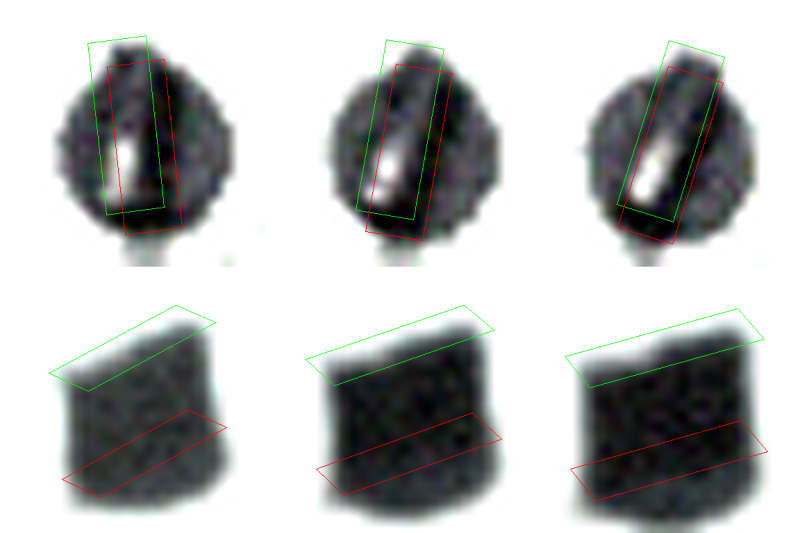

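```bash
cat > go.py <<'E'
import sys
from h import *
from scipy.spatial.transform import Rotation as Rn
def go(x,y,z,yaw,cmd=None):
    s=arm.state()
    p=np.array(s["eef_pos"]); 
    if cmd is not None: p=np.array(cmd[:3]); yw=cmd[3]
    else: yw=s["eef_rot"][2]
    a=np.radians(yw); d=np.array([x,y,z])-p
    tx=np.array([np.cos(a),np.sin(a)]); ty=np.array([np.sin(a),-np.cos(a)])
    tw=-((yaw-yw+180)%360-180)
    print("x %.4f y %.4f z %.4f twist %.3f"%(tx@d[:2],ty@d[:2],-d[2],np.radians(tw)), "q6 now %.1f"%s["qpos"][5],"after~%.1f"%(np.degrees(np.arctan2(y,x))+90-yw+tw), "dist %.3f"%np.linalg.norm(d))
if __name__=="__main__":
    v=list(map(float,sys.argv[1:]))
    go(*v[:4],cmd=v[4:] or None)
E
python3 go.py .4735 .2065 .12 180 .266 .593 .231 155.89
```

```text
x -0.3473 y -0.2680 z 0.1110 twist -0.421 q6 now -10.0 after~-66.4 dist 0.453
```

>>> step_arm(moves=[{"x":-0.035,"y":-0.027,"z":0.005,"twist":-0.1,"fingers":-0.1},{"x":-0.07,"y":-0.054,"z":0.01,"twist":-0.2,"fingers":-0.1},{"x":-0.104,"y":-0.08,"z":0.02,"twist":-0.3,"fingers":-0.1},{"x":-0.139,"y":-0.107,"z":0.03,"twist":-0.421,"fingers":-0.1},{"x":-0.174,"y":-0.134,"z":0.04,"twist":-0.421,"fingers":-0.1},{"x":-0.208,"y":-0.161,"z":0.05,"twist":-0.421,"fingers":-0.1},{"x":-0.243,"y":-0.188,"z":0.06,"twist":-0.421,"fingers":-0.1},{"x":-0.278,"y":-0.214,"z":0.07,"twist":-0.421,"fingers":-0.1},{"x":-0.313,"y":-0.241,"z":0.08,"twist":-0.421,"fingers":-0.1},{"x":-0.347,"y":-0.268,"z":0.09,"twist":-0.421,"fingers":-0.1}])

```text
time_s: 4.93
eef_pos: [0.4585, 0.2336, 0.1487]
eef_rot: [180.0, 0.1, -180.0]
ft_force: [0.4, 0.8, 0.2]
gripper_width: 0.453
```

>>> step_arm(moves=[{"z":0.03},{"z":0.06},{"z":0.07},{"z":0.07},{"z":0.07},{"z":0.07},{"z":0.07},{"z":0.07},{"z":0.07},{"z":0.07}])

```text
schema error: expected keys x, y, z, twist, fingers
```

```bash
cat > look.py <<'E'
import sys,pickle
from h import *
# look.py name x y z half
out=sys.argv[1]; g=list(map(float,sys.argv[2:5])); H=int(sys.argv[5])
ims=[]
for n in("top","side"):
    p=grab_frame(n); pickle.dump(p,open(f"pics/{n}.pkl","wb"))
    u=proj(p,g)[0].round().astype(int)
    f=np.pad(p["frame"],((H,H),(H,H),(0,0)))[u[1]:u[1]+2*H,u[0]:u[0]+2*H].astype(float)*(2 if n=="top" else 1.4)
    ims.append(cv2.resize(np.clip(f,0,255).astype(np.uint8),(400,400),interpolation=cv2.INTER_CUBIC)); print(n,"centre px",u)
cv2.imwrite(out,np.hstack(ims)); s=arm.state(); print(s["time_s"],s["eef_pos"],s["eef_rot"],s["ft_force"],s["ft_torque"])
E
python3 look.py pics/k1a.png .4735 .2065 .05 35
```

```text
top centre px [248 264]
side centre px [256 243]
5.0333 [0.45925963 0.23088994 0.14744245] [-1.79909470e+02 -8.23874319e-02  1.79617026e+02] [0.08290458 0.46498421 0.5311517 ] [ 0.00208857 -0.07467002 -0.03206193]
```

View pics/k1a.png

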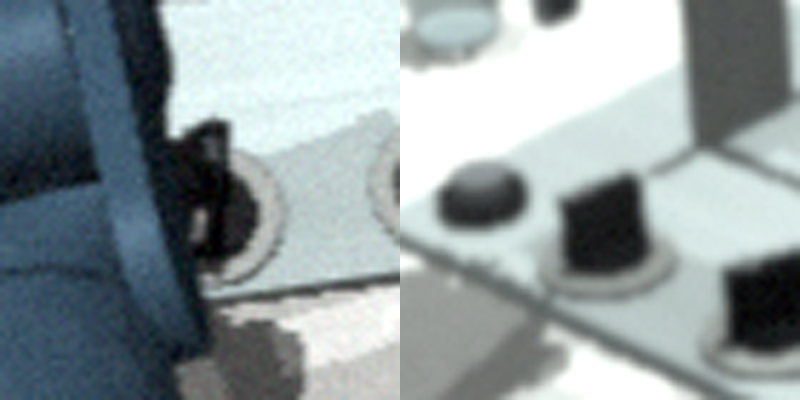

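```bash
python3 go.py .4735 .2065 .075 180
```

```text
x -0.0144 y -0.0243 z 0.0724 twist -0.007 q6 now -75.5 after~-66.4 dist 0.078
```

>>> step_arm(moves=[{"x":-0.014,"y":-0.024,"z":0.02,"twist":-0.007,"fingers":-0.1},{"x":-0.014,"y":-0.024,"z":0.04,"twist":-0.007,"fingers":-0.1},{"x":-0.014,"y":-0.024,"z":0.06,"twist":-0.007,"fingers":-0.1},{"x":-0.014,"y":-0.024,"z":0.072,"twist":-0.007,"fingers":-0.1},{"x":-0.014,"y":-0.024,"z":0.072,"twist":-0.007,"fingers":-0.1},{"x":-0.014,"y":-0.024,"z":0.072,"twist":-0.007,"fingers":-0.1},{"x":-0.014,"y":-0.024,"z":0.072,"twist":-0.007,"fingers":-0.1},{"x":-0.014,"y":-0.024,"z":0.072,"twist":-0.007,"fingers":-0.1},{"x":-0.014,"y":-0.024,"z":0.072,"twist":-0.007,"fingers":-0.1},{"x":-0.014,"y":-0.024,"z":0.072,"twist":-0.007,"fingers":-0.1}])

```text
time_s: 5.87
eef_pos: [0.4723, 0.2116, 0.0776]
eef_rot: [180.0, 0.1, -179.6]
ft_force: [0.0, -0.1, -0.2]
gripper_width: 0.448
```

```bash
python3 look.py pics/k1b.png .4735 .2065 .06 35
```

```text
top centre px [248 263]
side centre px [255 239]
5.9667 [0.47202953 0.21149908 0.07718054] [ 1.79989500e+02  5.11579195e-02 -1.79578437e+02] [-0.02834884  0.07558847 -0.97594759] [-0.01558454  0.01337864 -0.0412106 ]
```

View pics/k1b.png

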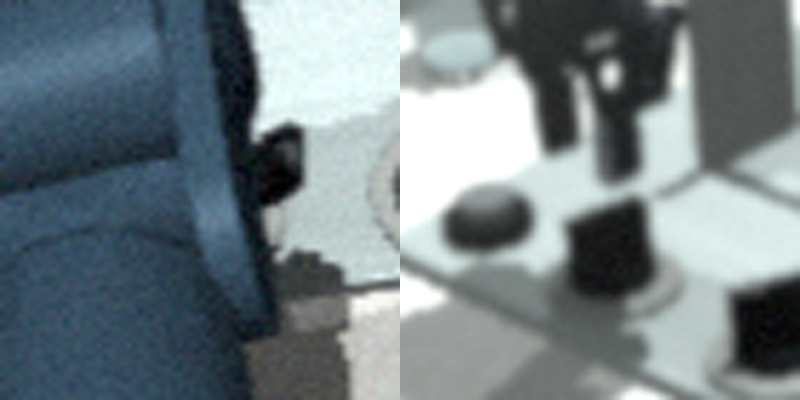

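>>> step_arm(moves=[{"x":-0.001,"y":-0.005,"z":0.0,"twist":0,"fingers":-0.1},{"x":-0.001,"y":-0.005,"z":0.02,"twist":0,"fingers":-0.1},{"x":-0.001,"y":-0.005,"z":0.035,"twist":0,"fingers":-0.1},{"x":-0.001,"y":-0.005,"z":0.043,"twist":0,"fingers":-0.1},{"x":-0.001,"y":-0.005,"z":0.043,"twist":0,"fingers":-0.1},{"x":-0.001,"y":-0.005,"z":0.043,"twist":0,"fingers":-1},{"x":-0.001,"y":-0.005,"z":0.043,"twist":0,"fingers":-1},{"x":-0.001,"y":-0.005,"z":0.043,"twist":0,"fingers":-1},{"x":-0.001,"y":-0.005,"z":0.043,"twist":0,"fingers":-1},{"x":-0.001,"y":-0.005,"z":0.043,"twist":0,"fingers":-1}], newtons=40)

```text
time_s: 6.8
eef_pos: [0.4735, 0.2068, 0.0346]
eef_rot: [180.0, 0.1, -179.6]
ft_force: [-1.8, 2.3, 3.0]
gripper_width: 0.149
```

```bash
python3 -c "
from h import *
s=arm.state();print(s['time_s'],s['eef_pos'],s['eef_rot'],s['ft_force'],s['ft_torque'],s['gripper_width'],s['qpos'])"
```

```text
6.8 [0.4734547  0.20675713 0.03456664] [ 1.79960014e+02  9.28354779e-02 -1.79587830e+02] [-1.77284151  2.3350815   3.03919152] [ 0.33600834  0.17182415 -0.0955943 ] 0.14946148782532565 [ 1.09909357e+01  1.22568234e+01  1.14713142e+02  2.79013563e-02
  5.29314391e+01 -7.94380661e+01]
```

>>> step_arm(moves=[{"x":0,"y":0,"z":0,"twist":0.12,"fingers":-1},{"x":0,"y":0,"z":0,"twist":0.24,"fingers":-1},{"x":0,"y":0,"z":0,"twist":0.36,"fingers":-1},{"x":0,"y":0,"z":0,"twist":0.48,"fingers":-1},{"x":0,"y":0,"z":0,"twist":0.6,"fingers":-1},{"x":0,"y":0,"z":0,"twist":0.72,"fingers":-1},{"x":0,"y":0,"z":0,"twist":0.84,"fingers":-1},{"x":0,"y":0,"z":0,"twist":0.96,"fingers":-1},{"x":0,"y":0,"z":0,"twist":1.08,"fingers":-1},{"x":0,"y":0,"z":0,"twist":1.2,"fingers":-1}])

```text
time_s: 7.63
eef_pos: [0.4739, 0.2074, 0.0346]
eef_rot: [179.8, -0.0, 111.3]
ft_force: [1.4, 5.1, 0.3]
gripper_width: 0.154
```

```bash
cat > st.py <<'E'
from h import *
s=arm.state();print(s['time_s'],np.round(s['eef_pos'],4),np.round(s['eef_rot'],1),"F",np.round(s['ft_force'],1),"T",np.round(s['ft_torque'],2),s['gripper_width'],"q",np.round(s['qpos'],1))
E
python3 st.py;python3 look.py pics/k1c.png .4735 .2065 .06 35
```

```text
7.6333 [0.4739 0.2074 0.0346] [179.8  -0.  111.3] F [1.4 5.1 0.3] T [ 0.89 -0.14  0.03] 0.1544197688893097 q [ 1.100e+01  1.230e+01  1.147e+02  1.000e-01  5.290e+01 -1.040e+01]
top centre px [248 263]
side centre px [255 239]
7.7333 [0.47390129 0.20738997 0.03461065] [ 1.79799481e+02 -5.22811173e-02  1.11505337e+02] [1.02381485 5.27049975 0.79820921] [ 0.84588838 -0.08287054 -0.009918  ]
```

View pics/k1c.png

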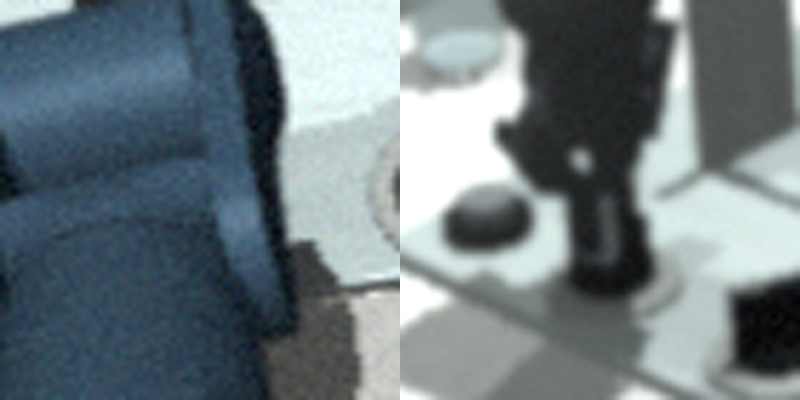

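>>> step_arm(moves=[{"x":0,"y":0,"z":0,"twist":0.12,"fingers":-1},{"x":0,"y":0,"z":0,"twist":0.24,"fingers":-1},{"x":0,"y":0,"z":0,"twist":0.36,"fingers":-1},{"x":0,"y":0,"z":0,"twist":0.48,"fingers":-1},{"x":0,"y":0,"z":0,"twist":0.6,"fingers":-1},{"x":0,"y":0,"z":0,"twist":0.72,"fingers":-1},{"x":0,"y":0,"z":0,"twist":0.84,"fingers":-1},{"x":0,"y":0,"z":0,"twist":0.96,"fingers":-1},{"x":0,"y":0,"z":0,"twist":1.08,"fingers":-1},{"x":0,"y":0,"z":0,"twist":1.15,"fingers":-1}])

```text
time_s: 8.57
eef_pos: [0.4746, 0.2072, 0.0346]
eef_rot: [179.9, -0.3, 45.5]
ft_force: [3.4, 4.7, -2.5]
gripper_width: 0.154
```

```bash
python3 st.py
```

```text
8.5667 [0.4746 0.2072 0.0346] [179.9  -0.3  45.5] F [ 3.4  4.7 -2.5] T [ 0.75 -0.6   0.02] 0.15395372015628772 q [1.100e+01 1.230e+01 1.147e+02 1.000e-01 5.280e+01 5.550e+01]
```

>>> step_arm(moves=[{"x":0,"y":0,"z":0,"twist":0.05,"fingers":-1},{"x":0,"y":0,"z":0,"twist":0.1,"fingers":-1},{"x":0,"y":0,"z":0,"twist":0.15,"fingers":-1},{"x":0,"y":0,"z":0,"twist":0.2,"fingers":-1},{"x":0,"y":0,"z":0,"twist":0.25,"fingers":-1},{"x":0,"y":0,"z":0,"twist":0.25,"fingers":-1},{"x":0,"y":0,"z":0,"twist":0.25,"fingers":-1},{"x":0,"y":0,"z":0,"twist":0.25,"fingers":-1},{"x":0,"y":0,"z":0,"twist":0.25,"fingers":-1},{"x":0,"y":0,"z":0,"twist":0.25,"fingers":-1}])

```text
time_s: 9.4
eef_pos: [0.4746, 0.207, 0.0348]
eef_rot: [179.8, -0.2, 31.8]
ft_force: [3.6, 4.3, -2.0]
gripper_width: 0.152
```

```bash
python3 st.py
```

```text
9.4 [0.4746 0.207  0.0348] [179.8  -0.2  31.8] F [ 3.6  4.3 -2. ] T [ 0.79 -0.47  1.85] 0.15173120183907376 q [ 1.100e+01  1.230e+01  1.147e+02 -1.000e-01  5.280e+01  6.920e+01]
```

```bash
python3 go.py .484 .0975 .085 168; python3 go.py .4746 .207 .085 100
```

```text
x -0.0498 y 0.0980 z -0.0502 twist -2.376 q6 now 69.2 after~-66.6 dist 0.121
x -0.0000 y -0.0000 z -0.0502 twist -1.190 q6 now 69.2 after~13.6 dist 0.050
```

>>> step_arm(moves=[{"x":0,"y":0,"z":0,"twist":-0.05,"fingers":-0.1},{"x":0,"y":0,"z":0,"twist":-0.05,"fingers":-0.1},{"x":0,"y":0,"z":0,"twist":-0.05,"fingers":-0.1},{"x":0,"y":0,"z":-0.03,"twist":-0.05,"fingers":-0.1},{"x":0,"y":0,"z":-0.055,"twist":-0.15,"fingers":-0.1},{"x":-0.01,"y":0.02,"z":-0.055,"twist":-0.27,"fingers":-0.1},{"x":-0.02,"y":0.04,"z":-0.055,"twist":-0.39,"fingers":-0.1},{"x":-0.03,"y":0.06,"z":-0.055,"twist":-0.51,"fingers":-0.1},{"x":-0.04,"y":0.08,"z":-0.055,"twist":-0.63,"fingers":-0.1},{"x":-0.05,"y":0.098,"z":-0.055,"twist":-0.75,"fingers":-0.1}])

```text
time_s: 10.23
eef_pos: [0.4814, 0.0954, 0.0889]
eef_rot: [180.0, 0.0, 74.7]
ft_force: [0.0, 0.2, -0.0]
gripper_width: 0.448
```

```bash
python3 st.py;  python3 go.py .484 .0975 .085 168; python3 look.py pics/k1d.png .4735 .2065 .05 20
```

```text
10.2333 [0.4814 0.0954 0.0889] [180.    0.   74.7] F [ 0.   0.2 -0. ] T [ 0.02 -0.03  0.03] 0.447646341251105 q [ -2.    3.3 117.7  -0.   59.   13.3]
x 0.0027 y 0.0019 z 0.0039 twist -1.629 q6 now 13.3 after~-66.6 dist 0.005
top centre px [248 264]
side centre px [256 243]
10.3333 [0.48161564 0.09452593 0.08887461] [1.79962462e+02 2.52872628e-02 7.42227931e+01] [-0.44787297 -0.38139622 -0.30456511] [-0.02571803  0.05631048 -0.0317271 ]
```

View pics/k1d.png

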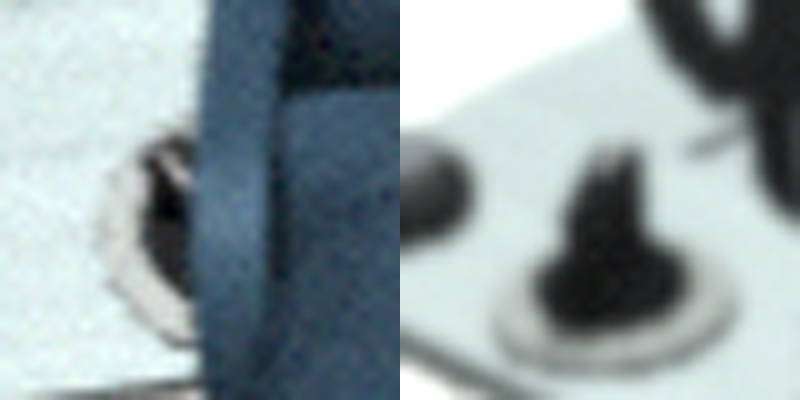

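>>> step_arm(moves=[{"x":0.003,"y":0.002,"z":0,"twist":-0.12,"fingers":-0.1},{"x":0.003,"y":0.002,"z":0,"twist":-0.24,"fingers":-0.1},{"x":0.003,"y":0.002,"z":0,"twist":-0.36,"fingers":-0.1},{"x":0.003,"y":0.002,"z":0,"twist":-0.48,"fingers":-0.1},{"x":0.003,"y":0.002,"z":0,"twist":-0.6,"fingers":-0.1},{"x":0.003,"y":0.002,"z":0,"twist":-0.72,"fingers":-0.1},{"x":0.003,"y":0.002,"z":0,"twist":-0.84,"fingers":-0.1},{"x":0.003,"y":0.002,"z":0,"twist":-0.96,"fingers":-0.1},{"x":0.003,"y":0.002,"z":0,"twist":-1.08,"fingers":-0.1},{"x":0.003,"y":0.002,"z":0,"twist":-1.2,"fingers":-0.1}])

```text
time_s: 11.17
eef_pos: [0.4839, 0.0997, 0.0886]
eef_rot: [180.0, -0.0, 143.4]
ft_force: [0.1, 0.2, -0.3]
gripper_width: 0.449
```

```bash
python3 st.py;  python3 go.py .484 .0975 .034 168
```

```text
11.1667 [0.4839 0.0997 0.0886] [180.   -0.  143.4] F [ 0.1  0.2 -0.3] T [ 0.01 -0.    0.02] 0.44883427369146917 q [ -1.5   3.8 117.2   0.   59.  -54.9]
x -0.0014 y -0.0017 z 0.0546 twist -0.430 q6 now -54.9 after~-66.6 dist 0.055
```

>>> step_arm(moves=[{"x":0,"y":0,"z":0,"twist":-0.12,"fingers":-0.1},{"x":0,"y":0,"z":0,"twist":-0.24,"fingers":-0.1},{"x":0,"y":0,"z":0,"twist":-0.36,"fingers":-0.1},{"x":0,"y":0,"z":0,"twist":-0.43,"fingers":-0.1},{"x":0,"y":0,"z":0.01,"twist":-0.43,"fingers":-0.1},{"x":0,"y":0,"z":0.02,"twist":-0.43,"fingers":-0.1},{"x":0,"y":0,"z":0.02,"twist":-0.43,"fingers":-0.1},{"x":0,"y":0,"z":0.02,"twist":-0.43,"fingers":-0.1},{"x":0,"y":0,"z":0.02,"twist":-0.43,"fingers":-0.1},{"x":0,"y":0,"z":0.02,"twist":-0.43,"fingers":-0.1}])

```text
time_s: 12.0
eef_pos: [0.4842, 0.0991, 0.0688]
eef_rot: [180.0, 0.0, 167.8]
ft_force: [0.2, -0.8, -0.8]
gripper_width: 0.45
```

```bash
python3 st.py;  python3 go.py .484 .0975 .0345 168;python3 look.py pics/k2a.png .484 .0975 .05 30
```

```text
12.0 [0.4842 0.0991 0.0688] [180.    0.  167.8] F [ 0.2 -0.8 -0.8] T [-0.01 -0.02 -0.02] 0.45027333717047346 q [ -1.6   5.8 117.6   0.   56.6 -79.4]
x -0.0002 y -0.0016 z 0.0343 twist -0.004 q6 now -79.4 after~-66.6 dist 0.034
top centre px [289 258]
side centre px [285 255]
12.1 [0.48430361 0.09901874 0.06897521] [1.79992700e+02 4.01271551e-02 1.67778486e+02] [-0.23131032 -0.4774919   0.27942731] [ 0.02787824  0.03101195 -0.00982898]
```

View pics/k2a.png

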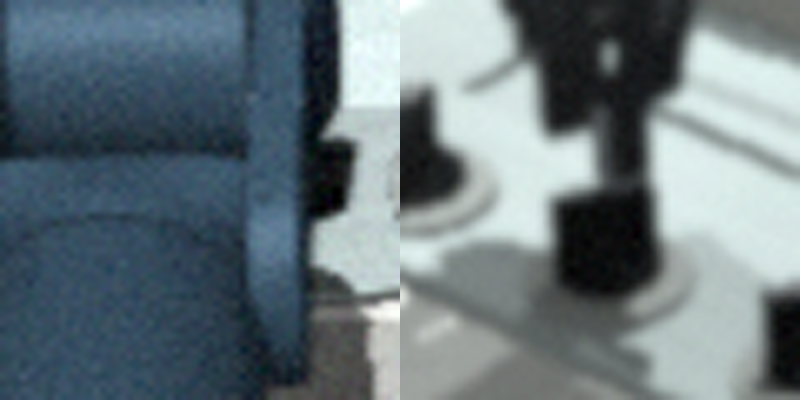

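>>> step_arm(moves=[{"x":0,"y":-0.0015,"z":0.01,"twist":0,"fingers":-0.1},{"x":0,"y":-0.0015,"z":0.025,"twist":0,"fingers":-0.1},{"x":0,"y":-0.0015,"z":0.034,"twist":0,"fingers":-0.1},{"x":0,"y":-0.0015,"z":0.034,"twist":0,"fingers":-0.1},{"x":0,"y":-0.0015,"z":0.034,"twist":0,"fingers":-1},{"x":0,"y":-0.0015,"z":0.034,"twist":0,"fingers":-1},{"x":0,"y":-0.0015,"z":0.034,"twist":0,"fingers":-1},{"x":0,"y":-0.0015,"z":0.034,"twist":0,"fingers":-1},{"x":0,"y":-0.0015,"z":0.034,"twist":0.03,"fingers":-1},{"x":0,"y":-0.0015,"z":0.034,"twist":0.12,"fingers":-1}])

```text
time_s: 12.93
eef_pos: [0.484, 0.0975, 0.035]
eef_rot: [180.0, 0.1, 160.8]
ft_force: [1.2, -0.9, -2.2]
gripper_width: 0.153
```

```bash
python3 st.py
```

```text
12.9333 [0.484  0.0975 0.035 ] [1.800e+02 1.000e-01 1.608e+02] F [ 1.2 -0.9 -2.2] T [-0.13 -0.07  0.03] 0.15270691493316807 q [ -1.8   9.5 118.   -0.   52.5 -72.6]
```

>>> step_arm(moves=[{"x":0,"y":0,"z":0,"twist":0.12,"fingers":-1},{"x":0,"y":0,"z":0,"twist":0.24,"fingers":-1},{"x":0,"y":0,"z":0,"twist":0.36,"fingers":-1},{"x":0,"y":0,"z":0,"twist":0.48,"fingers":-1},{"x":0,"y":0,"z":0,"twist":0.6,"fingers":-1},{"x":0,"y":0,"z":0,"twist":0.72,"fingers":-1},{"x":0,"y":0,"z":0,"twist":0.84,"fingers":-1},{"x":0,"y":0,"z":0,"twist":0.96,"fingers":-1},{"x":0,"y":0,"z":0,"twist":1.08,"fingers":-1},{"x":0,"y":0,"z":0,"twist":1.2,"fingers":-1}])

```text
time_s: 13.77
eef_pos: [0.4845, 0.0978, 0.035]
eef_rot: [179.9, -0.0, 91.8]
ft_force: [2.1, 1.5, -4.3]
gripper_width: 0.148
```

>>> step_arm(moves=[{"x":0,"y":0,"z":0,"twist":0.12,"fingers":-1},{"x":0,"y":0,"z":0,"twist":0.24,"fingers":-1},{"x":0,"y":0,"z":0,"twist":0.36,"fingers":-1},{"x":0,"y":0,"z":0,"twist":0.48,"fingers":-1},{"x":0,"y":0,"z":0,"twist":0.6,"fingers":-1},{"x":0,"y":0,"z":0,"twist":0.72,"fingers":-1},{"x":0,"y":0,"z":0,"twist":0.84,"fingers":-1},{"x":0,"y":0,"z":0,"twist":0.92,"fingers":-1},{"x":0,"y":0,"z":0,"twist":0.96,"fingers":-1},{"x":0,"y":0,"z":0,"twist":0.96,"fingers":-1}])

```text
time_s: 14.6
eef_pos: [0.4848, 0.0976, 0.035]
eef_rot: [179.9, -0.2, 37.1]
ft_force: [5.3, 0.6, -6.5]
gripper_width: 0.155
```

```bash
python3 st.py
```

```text
14.6 [0.4848 0.0976 0.035 ] [179.9  -0.2  37.1] F [ 5.3  0.6 -6.5] T [-0.02 -0.85 -0.07] 0.15479447363815457 q [ -1.8   9.5 117.9   0.   52.4  51.1]
```

Not yet at the stop (no torque); a little farther.

>>> step_arm(moves=[{"x":0,"y":0,"z":0,"twist":0.04,"fingers":-1},{"x":0,"y":0,"z":0,"twist":0.08,"fingers":-1},{"x":0,"y":0,"z":0,"twist":0.1,"fingers":-1},{"x":0,"y":0,"z":0,"twist":0.1,"fingers":-1},{"x":0,"y":0,"z":0,"twist":0.1,"fingers":-1},{"x":0,"y":0,"z":0,"twist":0.1,"fingers":-1},{"x":0,"y":0,"z":0,"twist":0.1,"fingers":-1},{"x":0,"y":0,"z":0,"twist":0.1,"fingers":-1},{"x":0,"y":0,"z":0,"twist":0.1,"fingers":-1},{"x":0,"y":0,"z":0,"twist":0.1,"fingers":-1}])

```text
time_s: 15.43
eef_pos: [0.4843, 0.0972, 0.0352]
eef_rot: [179.9, -0.0, 31.5]
ft_force: [2.5, -4.3, 2.2]
gripper_width: 0.15
```

```bash
python3 st.py
```

```text
15.4333 [0.4843 0.0972 0.0352] [179.9  -0.   31.5] F [ 2.5 -4.3  2.2] T [-0.93 -0.29  1.23] 0.14995972717946565 q [-1.800e+00  9.500e+00  1.179e+02 -1.000e-01  5.250e+01  5.670e+01]
```

>>> step_arm(moves=[{"x":0,"y":0,"z":0,"twist":-0.05,"fingers":-0.1},{"x":0,"y":0,"z":0,"twist":-0.05,"fingers":-0.1},{"x":0,"y":0,"z":0,"twist":-0.05,"fingers":-0.1},{"x":0,"y":0,"z":-0.03,"twist":-0.05,"fingers":-0.1},{"x":0,"y":0,"z":-0.05,"twist":-0.15,"fingers":-0.1},{"x":-0.01,"y":0.02,"z":-0.05,"twist":-0.27,"fingers":-0.1},{"x":-0.02,"y":0.04,"z":-0.05,"twist":-0.39,"fingers":-0.1},{"x":-0.03,"y":0.06,"z":-0.05,"twist":-0.51,"fingers":-0.1},{"x":-0.04,"y":0.08,"z":-0.05,"twist":-0.63,"fingers":-0.1},{"x":-0.049,"y":0.0985,"z":-0.05,"twist":-0.75,"fingers":-0.1}])

```text
time_s: 16.27
eef_pos: [0.4927, -0.0125, 0.0844]
eef_rot: [-179.9, -0.1, 74.6]
ft_force: [-0.6, -1.2, 0.1]
gripper_width: 0.447
```

>>> step_arm(moves=[{"x":0,"y":0,"z":0,"twist":-0.12,"fingers":-0.1},{"x":0,"y":0,"z":0,"twist":-0.24,"fingers":-0.1},{"x":0,"y":0,"z":0,"twist":-0.36,"fingers":-0.1},{"x":0,"y":0,"z":0,"twist":-0.48,"fingers":-0.1},{"x":0,"y":0,"z":0,"twist":-0.6,"fingers":-0.1},{"x":0,"y":0,"z":0,"twist":-0.72,"fingers":-0.1},{"x":0,"y":0,"z":0,"twist":-0.84,"fingers":-0.1},{"x":0,"y":0,"z":0,"twist":-0.96,"fingers":-0.1},{"x":0,"y":0,"z":0,"twist":-1.08,"fingers":-0.1},{"x":0,"y":0,"z":0,"twist":-1.2,"fingers":-0.1}])

```text
time_s: 17.1
eef_pos: [0.4926, -0.0114, 0.0842]
eef_rot: [180.0, -0.1, 143.3]
ft_force: [-0.2, -1.0, 0.1]
gripper_width: 0.451
```

```bash
python3 st.py;  python3 go.py .4942 -.0122 .07 160
```

```text
17.1 [ 0.4926 -0.0114  0.0842] [ 1.800e+02 -1.000e-01  1.433e+02] F [-0.2 -1.   0.1] T [-0.    0.03  0.02] 0.4506223876218346 q [-1.460e+01  4.100e+00  1.174e+02  1.000e-01  5.860e+01 -6.800e+01]
x -0.0017 y 0.0003 z 0.0142 twist -0.291 q6 now -68.0 after~-71.4 dist 0.014
```

>>> step_arm(moves=[{"x":-0.0015,"y":0,"z":0,"twist":-0.12,"fingers":-0.1},{"x":-0.0015,"y":0,"z":0,"twist":-0.24,"fingers":-0.1},{"x":-0.0015,"y":0,"z":0,"twist":-0.29,"fingers":-0.1},{"x":-0.0015,"y":0,"z":0.015,"twist":-0.29,"fingers":-0.1},{"x":-0.0015,"y":0,"z":0.015,"twist":-0.29,"fingers":-0.1},{"x":-0.0015,"y":0,"z":0.015,"twist":-0.29,"fingers":-0.1},{"x":-0.0015,"y":0,"z":0.015,"twist":-0.29,"fingers":-0.1},{"x":-0.0015,"y":0,"z":0.015,"twist":-0.29,"fingers":-0.1},{"x":-0.0015,"y":0,"z":0.015,"twist":-0.29,"fingers":-0.1},{"x":-0.0015,"y":0,"z":0.015,"twist":-0.29,"fingers":-0.1}])

```text
time_s: 17.93
eef_pos: [0.4947, -0.0129, 0.0701]
eef_rot: [180.0, 0.0, 159.8]
ft_force: [-0.3, -0.7, 0.1]
gripper_width: 0.451
```

```bash
python3 st.py;  python3 go.py .4942 -.0122 .0345 160
```

```text
17.9333 [ 0.4947 -0.0129  0.0701] [180.    0.  159.8] F [-0.3 -0.7  0.1] T [ 0.01 -0.02  0.01] 0.45059180733501303 q [-14.7   5.8 117.5   0.   56.8 -84.4]
x 0.0007 y 0.0005 z 0.0356 twist -0.004 q6 now -84.4 after~-71.4 dist 0.036
```

>>> step_arm(moves=[{"x":0.0005,"y":0.0005,"z":0.01,"twist":0,"fingers":-0.1},{"x":0.0005,"y":0.0005,"z":0.025,"twist":0,"fingers":-0.1},{"x":0.0005,"y":0.0005,"z":0.0355,"twist":0,"fingers":-0.1},{"x":0.0005,"y":0.0005,"z":0.0355,"twist":0,"fingers":-0.1},{"x":0.0005,"y":0.0005,"z":0.0355,"twist":0,"fingers":-1},{"x":0.0005,"y":0.0005,"z":0.0355,"twist":0,"fingers":-1},{"x":0.0005,"y":0.0005,"z":0.0355,"twist":0,"fingers":-1},{"x":0.0005,"y":0.0005,"z":0.0355,"twist":0,"fingers":-1},{"x":0.0005,"y":0.0005,"z":0.0355,"twist":0.03,"fingers":-1},{"x":0.0005,"y":0.0005,"z":0.0355,"twist":0.12,"fingers":-1}])

```text
time_s: 18.77
eef_pos: [0.4943, -0.0121, 0.0344]
eef_rot: [180.0, 0.0, 152.8]
ft_force: [0.5, 2.2, -2.0]
gripper_width: 0.153
```

```bash
python3 st.py
```

```text
18.7667 [ 0.4943 -0.0121  0.0344] [180.    0.  152.8] F [ 0.5  2.2 -2. ] T [ 0.33 -0.07  0.07] 0.15251561230603625 q [-14.6   9.6 117.9   0.   52.5 -77.4]
```

>>> step_arm(moves=[{"x":0,"y":0,"z":0,"twist":0.12,"fingers":-1},{"x":0,"y":0,"z":0,"twist":0.24,"fingers":-1},{"x":0,"y":0,"z":0,"twist":0.36,"fingers":-1},{"x":0,"y":0,"z":0,"twist":0.48,"fingers":-1},{"x":0,"y":0,"z":0,"twist":0.6,"fingers":-1},{"x":0,"y":0,"z":0,"twist":0.72,"fingers":-1},{"x":0,"y":0,"z":0,"twist":0.84,"fingers":-1},{"x":0,"y":0,"z":0,"twist":0.96,"fingers":-1},{"x":0,"y":0,"z":0,"twist":1.08,"fingers":-1},{"x":0,"y":0,"z":0,"twist":1.2,"fingers":-1}])

```text
time_s: 19.6
eef_pos: [0.4948, -0.0118, 0.0344]
eef_rot: [179.9, -0.1, 83.8]
ft_force: [3.4, 3.2, -3.6]
gripper_width: 0.157
```

>>> step_arm(moves=[{"x":0,"y":0,"z":0,"twist":0.12,"fingers":-1},{"x":0,"y":0,"z":0,"twist":0.24,"fingers":-1},{"x":0,"y":0,"z":0,"twist":0.36,"fingers":-1},{"x":0,"y":0,"z":0,"twist":0.48,"fingers":-1},{"x":0,"y":0,"z":0,"twist":0.6,"fingers":-1},{"x":0,"y":0,"z":0,"twist":0.72,"fingers":-1},{"x":0,"y":0,"z":0,"twist":0.82,"fingers":-1},{"x":0,"y":0,"z":0,"twist":0.88,"fingers":-1},{"x":0,"y":0,"z":0,"twist":0.91,"fingers":-1},{"x":0,"y":0,"z":0,"twist":0.91,"fingers":-1}])

```text
time_s: 20.43
eef_pos: [0.495, -0.0121, 0.0346]
eef_rot: [179.9, -0.1, 32.3]
ft_force: [3.7, 3.3, -4.4]
gripper_width: 0.154
```

```bash
python3 st.py
```

```text
20.4333 [ 0.495  -0.0121  0.0346] [ 1.799e+02 -1.000e-01  3.230e+01] F [ 3.7  3.3 -4.4] T [ 0.59 -0.61  1.64] 0.15406228462708663 q [-14.5   9.7 117.8  -0.   52.4  43.2]
```

>>> step_arm(moves=[{"x":0,"y":0,"z":0,"twist":-0.03,"fingers":-0.1},{"x":0,"y":0,"z":0,"twist":-0.03,"fingers":-0.1},{"x":0,"y":0,"z":0,"twist":-0.03,"fingers":-0.1},{"x":0,"y":0,"z":-0.03,"twist":-0.03,"fingers":-0.1},{"x":0,"y":0,"z":-0.06,"twist":-0.03,"fingers":0},{"x":0,"y":0,"z":-0.1,"twist":0,"fingers":0},{"x":0,"y":0,"z":-0.14,"twist":0,"fingers":0},{"x":-0.02,"y":0,"z":-0.18,"twist":0,"fingers":0},{"x":-0.05,"y":-0.02,"z":-0.22,"twist":0,"fingers":0},{"x":-0.08,"y":-0.04,"z":-0.26,"twist":0,"fingers":0}])

```text
time_s: 21.27
eef_pos: [0.4226, -0.0216, 0.2763]
eef_rot: [179.9, -0.1, 32.0]
ft_force: [-0.1, -0.8, 0.6]
gripper_width: 0.501
```

```bash
cat > casfit.py <<'E'
from sil import *
import pickle,sys
from scipy.optimize import minimize
def fit(P,M,g,yaws=np.arange(0,360,30)):
    roi={}
    T={}
    for n in M:
        u=proj(P[n],[g[0],g[1],.08])[0].round().astype(int); roi[n]=(max(u[0]-45,0),max(u[1]-45,0),min(u[0]+45,640),min(u[1]+45,480))
        r=roi[n]; T[n]=M[n][r[1]:r[3],r[0]:r[2]].astype(float)
    def cost(v):
        return sum(np.abs(render(P[n],CAS,v[0],v[1],v[2],roi[n])-T[n]).sum()/T[n].sum() for n in T)
    out=[]
    for yw in np.radians(yaws):
        s=np.array([[g[0],g[1],yw],[g[0]+.006,g[1],yw],[g[0],g[1]+.006,yw],[g[0],g[1],yw+.3]])
        r=minimize(cost,s[0],method="Nelder-Mead",options=dict(initial_simplex=s,xatol=1e-4,fatol=1e-3,maxiter=120))
        out.append((r.fun,r.x[0],r.x[1],np.degrees(r.x[2])%360))
    return sorted(out)
if __name__=="__main__":
    P={n:grab_frame(n) for n in("top","side")}
    for n in P: pickle.dump(P[n],open(f"pics/{n}.pkl","wb"))
    MM={n:masks_of(P[n],"cassette1_tab") for n in P}
    for n in MM: print(n,[(round(m["conf"],2),int(m["region"].sum())) for m in MM[n]])
    pickle.dump(MM,open("pics/MM.pkl","wb"))
    for n in P: cv2.imwrite(f"pics/{n}_{P[n]['shot']}.png",P[n]["frame"]); print(P[n]["shot"])
    for g in [(.4218,-.2113),(.422,-.352),(.5755,-.229)]:
        M={}
        for n in P:
            u=proj(P[n],[*g,.03])[0].round().astype(int)
            for m in MM[n]:
                if m["region"][u[1]-3:u[1]+4,u[0]-3:u[0]+4].any(): M[n]=m["region"]; break
        print(g,list(M)); print(np.round(fit(P,M,g)[:5],4))
E
python3 casfit.py
```

```text
top [(0.79, 456), (0.72, 531)]
side [(0.9, 925), (0.83, 1891)]
19
20
(0.4218, -0.2113) []
[[  0.       0.4218  -0.2113   0.    ]
 [  0.       0.4218  -0.2113  30.    ]
 [  0.       0.4218  -0.2113  60.    ]
 [  0.       0.4218  -0.2113  90.    ]
 [  0.       0.4218  -0.2113 120.    ]]
(0.422, -0.352) []
[[  0.      0.422  -0.352   0.   ]
 [  0.      0.422  -0.352  30.   ]
 [  0.      0.422  -0.352  60.   ]
 [  0.      0.422  -0.352  90.   ]
 [  0.      0.422  -0.352 120.   ]]
(0.5755, -0.229) ['top', 'side']
[[ 5.294000e-01  5.764000e-01 -2.298000e-01  3.383609e+02]
 [ 5.301000e-01  5.763000e-01 -2.298000e-01  3.376393e+02]
 [ 5.356000e-01  5.763000e-01 -2.301000e-01  3.368800e+02]
 [ 5.374000e-01  5.760000e-01 -2.292000e-01  3.385492e+02]
 [ 5.391000e-01  5.765000e-01 -2.292000e-01  3.389393e+02]]
```

```bash
python3 - <<'E'
from sil import *
import pickle
P={n:pickle.load(open(f"pics/{n}.pkl","rb")) for n in("top","side")}
MM=pickle.load(open("pics/MM.pkl","rb"))
for n in MM:
    for m in MM[n]:
        ys,xs=np.nonzero(m["region"]); print(n,xs.min(),xs.max(),ys.min(),ys.max())
a=cv2.resize(P["top"]["frame"][170:330,350:550],(800,640),interpolation=cv2.INTER_CUBIC)[:600]
cv2.imwrite("pics/t2.png",np.clip(a.astype(float)*1.6,0,255).astype(np.uint8))
a=cv2.resize(P["side"]["frame"][200:400,240:520],(800,571),interpolation=cv2.INTER_CUBIC)
cv2.imwrite("pics/s2.png",a)
E
```

```text
top 397 420 205 234
top 487 519 234 261
side 396 422 247 315
side 469 506 314 396
```

View pics/t2.png

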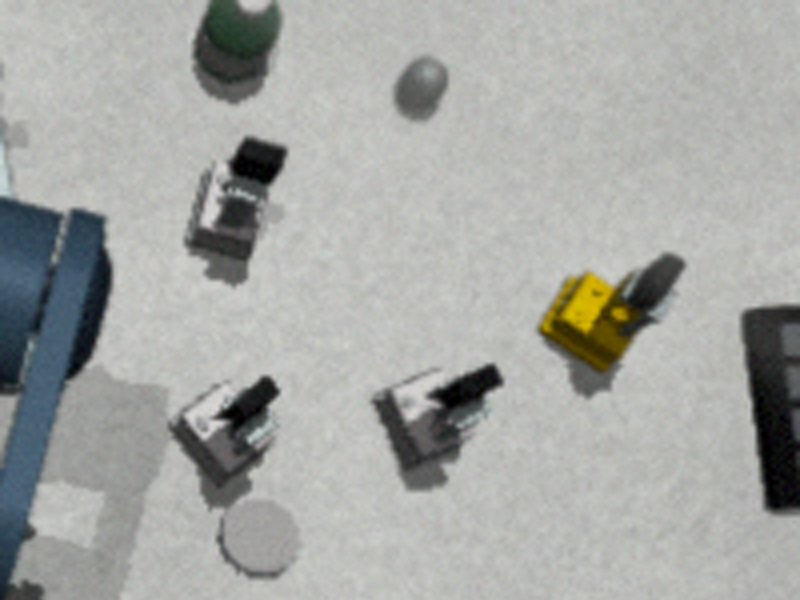

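View pics/s2.png

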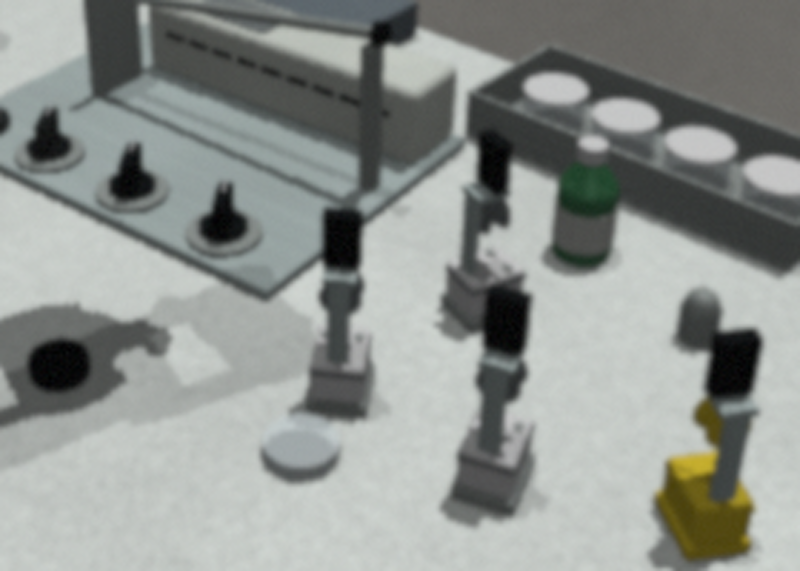

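```bash
cat > cf2.py <<'E'
from casfit import *
import sys
def run(gs,tries=3):
    res={}
    for k in range(tries):
        P={n:grab_frame(n) for n in("top","side")}
        for n in P: pickle.dump(P[n],open(f"pics/{n}.pkl","wb"))
        MM={n:sum([masks_of(P[n],f"cassette{i}_{e}") for i,e in((1,"tab"),(2,"tab"),(3,"wheel"))],[]) for n in P}
        for i,g in enumerate(gs):
            M={}
            for n in P:
                u=proj(P[n],[*g,.03])[0].round().astype(int)
                for m in sorted(MM[n],key=lambda m:-m["conf"]):
                    if m["conf"]>.3 and m["region"][u[1]-3:u[1]+4,u[0]-3:u[0]+4].any() and m["region"].sum()<2500: M[n]=m["region"]; break
            if M:
                for q in fit(P,M,g)[:2]: print(i,list(M),np.round(q,4))
if __name__=="__main__":
    run([(.4218,-.2113),(.422,-.352),(.5755,-.229)],2)
E
python3 cf2.py; python3 st.py
```

```text
0 ['top', 'side'] [ 0.3205  0.4219 -0.2121 40.2459]
0 ['top', 'side'] [ 0.3244  0.4219 -0.2122 40.9156]
2 ['top', 'side'] [ 3.96500e-01  5.78000e-01 -2.29800e-01  3.41687e+02]
2 ['top', 'side'] [ 4.03800e-01  5.78100e-01 -2.30100e-01  3.42377e+02]
0 ['top', 'side'] [ 0.1564  0.4223 -0.2116 36.2029]
0 ['top', 'side'] [ 0.1567  0.4226 -0.2114 35.725 ]
2 ['side'] [ 2.381000e-01  5.768000e-01 -2.292000e-01  3.440225e+02]
2 ['side'] [ 2.386000e-01  5.772000e-01 -2.289000e-01  3.430872e+02]
22.2667 [ 0.4233 -0.0212  0.2739] [180.  -0.  32.] F [-0.7  0.9 -0.1] T [-0.07  0.01  0.  ] 0.49680872130504367 q [-18.3 -20.5 117.9  -0.   82.6  39.7]
```

```bash
cat > ovc.py <<'E'
from sil import *
import pickle
def ov(out,items,H=30,F=None):
    P={n:pickle.load(open(f"pics/{n}.pkl","rb")) for n in("top","side")}
    cols=[]
    for (x,y,yd) in items:
        col=[]
        for n in P:
            h=26 if n=="top" else 42
            u=proj(P[n],(x,y,.08))[0].round().astype(int); F=264/(2*h)
            f=P[n]["frame"][u[1]-h:u[1]+h,u[0]-h:u[0]+h].astype(float)*(2 if n=="top" else 1.3)
            im=cv2.resize(np.clip(f,0,255).astype(np.uint8),(264,264),interpolation=cv2.INTER_CUBIC)
            c,s=np.cos(np.radians(yd)),np.sin(np.radians(yd))
            for p,colr in zip(CAS,[(0,0,255),(0,160,255),(255,0,0),None,(0,255,0),None]):
                if colr is None: continue
                q=np.c_[c*p[:,0]-s*p[:,1]+x,s*p[:,0]+c*p[:,1]+y,p[:,2]]
                uv=((proj(P[n],q)-u+h+.5)*F).round().astype(int)
                for a,b in [(0,1),(2,3),(4,5),(6,7),(0,2),(1,3),(4,6),(5,7),(0,4),(1,5),(2,6),(3,7)]:
                    cv2.line(im,tuple(map(int,uv[a])),tuple(map(int,uv[b])),colr,1)
            col.append(im)
        cols.append(np.vstack(col))
    cv2.imwrite(out,np.hstack(cols))
if __name__=="__main__":
    import sys
    v=np.array(list(map(float,sys.argv[2:]))).reshape(-1,3); ov(sys.argv[1],v)
E
python3 ovc.py pics/ovc1.png .4222 -.2117 37 .422 -.352 25 .5775 -.2297 -18
```

```text
(no output)
```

View pics/ovc1.png

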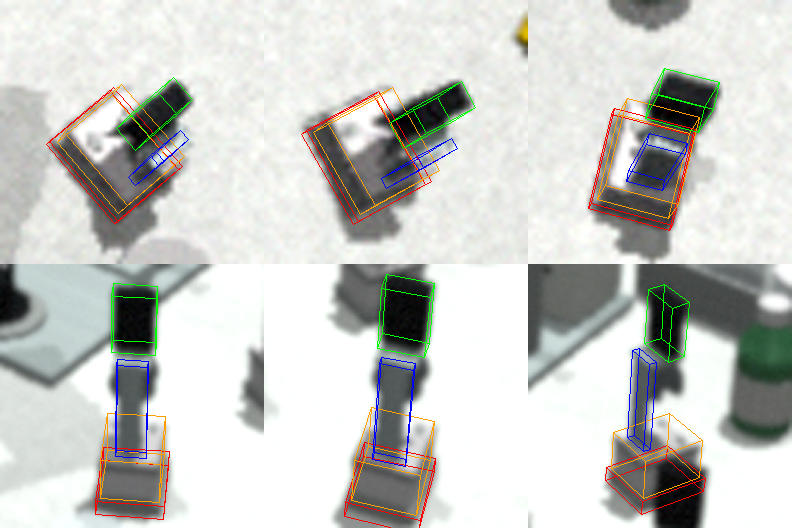

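```bash
cat > railov.py <<'E'
from h import *
import pickle
def rail(r,ox=0,oz=0,o=(.6100,.2597),th=5.2):
    t=np.radians(th);c,s=np.cos(t),np.sin(t); k=np.radians(9)
    r=np.asarray(r,float)
    l=r*np.cos(k)-oz*0+ -np.sin(k)*0
    # own y down the rail
    y=r*np.cos(k)+oz*np.sin(k); z=.120-r*np.sin(k)+oz*np.cos(k)
    return np.c_[o[0]+c*ox-s*y,o[1]+s*ox+c*y,z]
if __name__=="__main__":
    P={n:pickle.load(open(f"pics/{n}.pkl","rb")) for n in("top","side")}
    try: P["top"]=pickle.load(open("pics/top_first.pkl","rb"))
    except: pass
    ims=[]
    for n,(u0,v0,u1,v1) in (("top",(205,170,365,225)),("side",(265,180,395,225))):
        F=800/(u1-u0); f=P[n]["frame"][v0:v1,u0:u1].astype(float)*(1.6 if n=="top" else 1.3)
        im=cv2.resize(np.clip(f,0,255).astype(np.uint8),None,fx=F,fy=F,interpolation=cv2.INTER_CUBIC)
        R=cv2.Rodrigues(P[n]["rvec"])[0]
        cam=-R.T@np.array(P[n]["tvec"]).ravel()
        a=rail([-.311,0]); d=a[1]-a[0]; 
        for m in (a,):
            vw=cam-m.mean(0); e=np.cross(d,vw); e=e/np.linalg.norm(e)*.006
            for sgn in(-1,1):
                uv=((proj(P[n],m+sgn*e)-[u0,v0]+.5)*F).round().astype(int)
                cv2.line(im,tuple(map(int,uv[0])),tuple(map(int,uv[1])),(0,0,255),1)
        ims.append(im)
    cv2.imwrite("pics/railov.png",cv2.resize(np.vstack(ims),None,fx=1,fy=1))
E
python3 railov.py
```

```text
(no output)
```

View pics/railov.png

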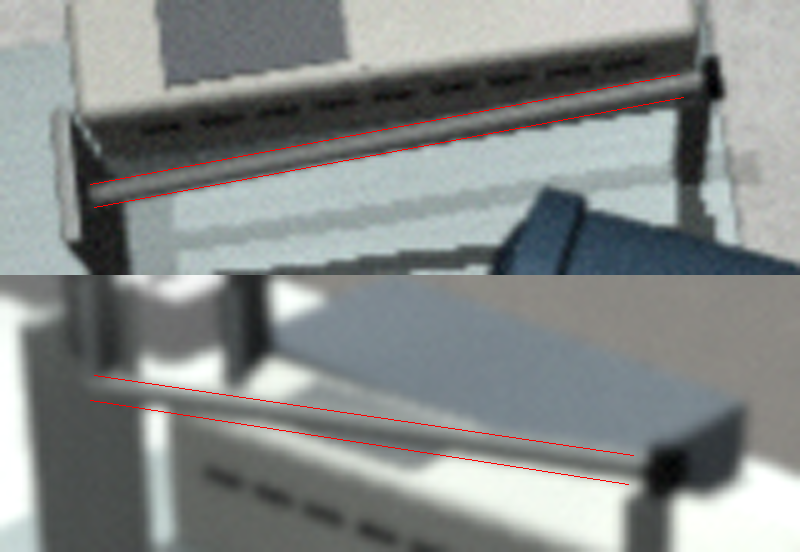

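```bash
python3 go.py .4222 -.2117 .19 127; python3 -c "
from railov import *
for r in(-.14,-.16,-.19): 
  w_=rail([r],0,.0155)[0]; print(r,'wheel',w_,'tcp seated z',w_[2]+.0345,'rail z',rail([r])[0])"
```

```text
x -0.1019 y 0.1609 z 0.0839 twist -1.658 q6 now 39.7 after~-63.6 dist 0.208
-0.14 wheel [0.62231258 0.12440748 0.15720999] tcp seated z 0.19170999438485695 rail z [0.62253234 0.12199272 0.14190083]
-0.16 wheel [0.62410292 0.10473501 0.16033868] tcp seated z 0.19483868368566157 rail z [0.62432268 0.10232025 0.14502951]
-0.19 wheel [0.62678842 0.07522631 0.16503172] tcp seated z 0.1995317176368685 rail z [0.62700818 0.07281155 0.14972255]
```

>>> step_arm(moves=[{"x":-0.01,"y":0.016,"z":0,"twist":-0.12,"fingers":0.2},{"x":-0.02,"y":0.032,"z":0,"twist":-0.24,"fingers":0.2},{"x":-0.03,"y":0.05,"z":0,"twist":-0.36,"fingers":0.2},{"x":-0.045,"y":0.07,"z":0,"twist":-0.48,"fingers":0.2},{"x":-0.06,"y":0.095,"z":0.01,"twist":-0.6,"fingers":0.2},{"x":-0.075,"y":0.12,"z":0.02,"twist":-0.72,"fingers":0.2},{"x":-0.09,"y":0.14,"z":0.03,"twist":-0.84,"fingers":0.2},{"x":-0.102,"y":0.161,"z":0.04,"twist":-0.96,"fingers":0.2},{"x":-0.102,"y":0.161,"z":0.05,"twist":-1.08,"fingers":0.2},{"x":-0.102,"y":0.161,"z":0.06,"twist":-1.2,"fingers":0.2}])

```text
time_s: 23.1
eef_pos: [0.422, -0.2132, 0.2135]
eef_rot: [180.0, 0.0, 101.0]
ft_force: [-0.5, -0.1, -0.4]
gripper_width: 0.604
```

```bash
python3 st.py; python3 go.py .4222 -.2117 .18 127
```

```text
23.1 [ 0.422  -0.2132  0.2135] [180.   0. 101.] F [-0.5 -0.1 -0.4] T [-0.06  0.01  0.01] 0.6039488284815163 q [-40.6  -9.5 115.5   0.   74.1 -51.6]
x 0.0014 y 0.0005 z 0.0335 twist -0.454 q6 now -51.6 after~-63.6 dist 0.034
```

>>> step_arm(moves=[{"x":0.001,"y":0,"z":0,"twist":-0.12,"fingers":0.2},{"x":0.001,"y":0,"z":0.01,"twist":-0.24,"fingers":0.2},{"x":0.001,"y":0,"z":0.02,"twist":-0.36,"fingers":0.2},{"x":0.001,"y":0,"z":0.03,"twist":-0.454,"fingers":0.2},{"x":0.001,"y":0,"z":0.033,"twist":-0.454,"fingers":0.2},{"x":0.001,"y":0,"z":0.033,"twist":-0.454,"fingers":0.2},{"x":0.001,"y":0,"z":0.033,"twist":-0.454,"fingers":0.2},{"x":0.001,"y":0,"z":0.033,"twist":-0.454,"fingers":0.2},{"x":0.001,"y":0,"z":0.033,"twist":-0.454,"fingers":0.2},{"x":0.001,"y":0,"z":0.033,"twist":-0.454,"fingers":0.2}])

```text
time_s: 23.93
eef_pos: [0.4222, -0.2111, 0.1815]
eef_rot: [180.0, 0.1, 126.8]
ft_force: [0.2, 0.7, 0.4]
gripper_width: 0.6
```

```bash
python3 st.py; python3 go.py .4222 -.2117 .13 127; python3 look.py pics/a1.png .4222 -.2117 .145 40
```

```text
23.9333 [ 0.4222 -0.2111  0.1815] [1.800e+02 1.000e-01 1.268e+02] F [0.2 0.7 0.4] T [-0.07 -0.01  0.02] 0.6003502802579757 q [-40.4  -7.5 117.2  -0.   70.2 -77.1]
x -0.0005 y -0.0004 z 0.0515 twist -0.004 q6 now -77.1 after~-63.6 dist 0.052
top centre px [412 270]
side centre px [359 282]
24.0333 [ 0.42208366 -0.21096563  0.18127846] [1.79992282e+02 4.01272165e-02 1.26764454e+02] [-0.70763405  0.13900739  0.36126352] [-0.01099907  0.03168983  0.02202665]
```

View pics/a1.png

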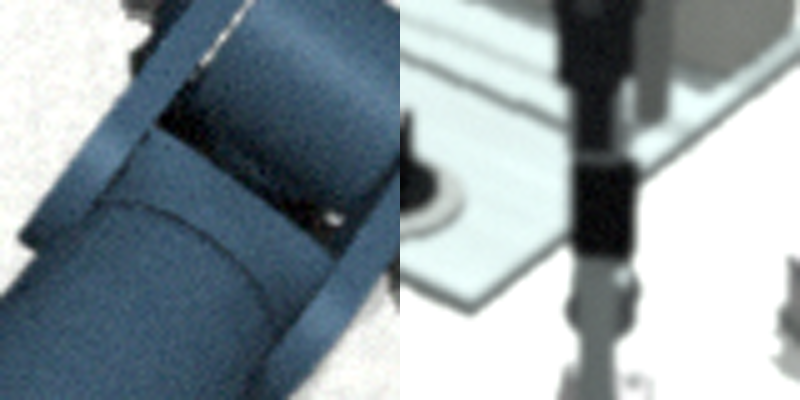

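>>> step_arm(moves=[{"x":0,"y":0,"z":0.02,"twist":0,"fingers":0.2},{"x":0,"y":0,"z":0.04,"twist":0,"fingers":0.2},{"x":0,"y":0,"z":0.051,"twist":0,"fingers":0.2},{"x":0,"y":0,"z":0.051,"twist":0,"fingers":0.2},{"x":0,"y":0,"z":0.051,"twist":0,"fingers":-0.3},{"x":0,"y":0,"z":0.051,"twist":0,"fingers":-0.6},{"x":0,"y":0,"z":0.051,"twist":0,"fingers":-1},{"x":0,"y":0,"z":0.051,"twist":0,"fingers":-1},{"x":0,"y":0,"z":0.051,"twist":0,"fingers":-1},{"x":0,"y":0,"z":0.051,"twist":0,"fingers":-1}], newtons=80)

```text
time_s: 24.87
eef_pos: [0.4226, -0.2117, 0.1312]
eef_rot: [180.0, 0.2, 126.8]
ft_force: [-0.2, -0.9, 5.9]
gripper_width: 0.153
```

```bash
python3 st.py
```

```text
24.8667 [ 0.4226 -0.2117  0.1312] [180.    0.2 126.8] F [-0.2 -0.9  5.9] T [-0.22  0.12 -0.02] 0.15265561408186332 q [-40.4  -3.4 119.2  -0.   64.  -77.1]
```

```bash
python3 go.py .5643 .0993 .2137 95.2
```

```text
x 0.1642 y 0.2997 z -0.0825 twist 0.551 q6 now -77.1 after~4.8 dist 0.352
```

>>> step_arm(moves=[{"x":0,"y":0,"z":-0.02,"twist":0,"fingers":-1},{"x":0,"y":0,"z":-0.05,"twist":0,"fingers":-1},{"x":0,"y":0,"z":-0.08,"twist":0,"fingers":-1},{"x":0.005,"y":0.01,"z":-0.095,"twist":0.05,"fingers":-1},{"x":0.015,"y":0.027,"z":-0.1,"twist":0.1,"fingers":-1},{"x":0.028,"y":0.051,"z":-0.1,"twist":0.15,"fingers":-1},{"x":0.042,"y":0.077,"z":-0.1,"twist":0.2,"fingers":-1},{"x":0.055,"y":0.1,"z":-0.1,"twist":0.25,"fingers":-1},{"x":0.069,"y":0.126,"z":-0.1,"twist":0.3,"fingers":-1},{"x":0.082,"y":0.15,"z":-0.1,"twist":0.35,"fingers":-1}])

```text
time_s: 25.7
eef_pos: [0.4927, -0.0535, 0.2289]
eef_rot: [-179.9, -0.1, 106.6]
ft_force: [0.7, 0.3, -2.7]
gripper_width: 0.155
```

```bash
python3 st.py; python3 go.py .5643 .0993 .2137 95.2;python3 look.py pics/a2.png .49 -.05 .145 70
```

```text
25.7 [ 0.4927 -0.0535  0.2289] [-1.799e+02 -1.000e-01  1.066e+02] F [ 0.7  0.3 -2.7] T [-0.01 -0.04 -0.02] 0.15544058880507108 q [-19.3  -7.  111.5   0.   75.5 -35.9]
x 0.1260 y 0.1123 z 0.0152 twist 0.199 q6 now -35.9 after~4.8 dist 0.169
top centre px [345 246]
side centre px [326 242]
25.8 [ 0.49307155 -0.0520392   0.22887242] [-1.79946274e+02 -1.46948739e-01  1.06937381e+02] [ 0.19673535 -0.76323625 -2.41322651] [-0.13257692 -0.0286418   0.00563806]
```

View pics/a2.png

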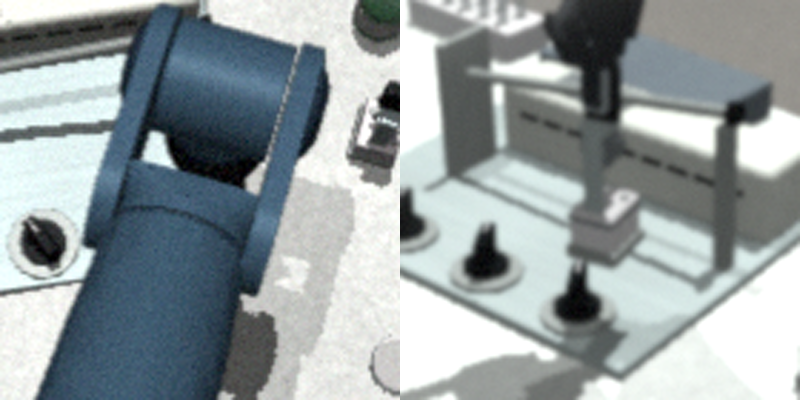

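>>> step_arm(moves=[{"x":0.02,"y":0.018,"z":0,"twist":0.05,"fingers":-1},{"x":0.045,"y":0.04,"z":0.004,"twist":0.1,"fingers":-1},{"x":0.07,"y":0.062,"z":0.008,"twist":0.15,"fingers":-1},{"x":0.095,"y":0.085,"z":0.012,"twist":0.2,"fingers":-1},{"x":0.115,"y":0.103,"z":0.015,"twist":0.2,"fingers":-1},{"x":0.126,"y":0.112,"z":0.015,"twist":0.2,"fingers":-1},{"x":0.126,"y":0.112,"z":0.015,"twist":0.2,"fingers":-1},{"x":0.126,"y":0.112,"z":0.015,"twist":0.2,"fingers":-1},{"x":0.126,"y":0.112,"z":0.015,"twist":0.2,"fingers":-1},{"x":0.126,"y":0.112,"z":0.015,"twist":0.2,"fingers":-1}])

```text
time_s: 26.63
eef_pos: [0.5636, 0.0964, 0.2149]
eef_rot: [-180.0, 0.0, 95.2]
ft_force: [-0.3, 0.1, -2.8]
gripper_width: 0.147
```

```bash
python3 st.py; python3 go.py .6241 .1047 .2137 95.2;python3 look.py pics/a3.png .58 .1 .145 60
```

```text
26.6333 [0.5636 0.0964 0.2149] [-180.     0.    95.2] F [-0.3  0.1 -2.8] T [ 0.02 -0.   -0.  ] 0.14734809785427191 q [ -1.6   4.5 101.7  -0.   73.7  -6.8]
x 0.0028 y 0.0610 z 0.0012 twist -0.000 q6 now -6.8 after~4.3 dist 0.061
top centre px [284 214]
side centre px [310 210]
26.7333 [0.56376291 0.09651284 0.21508239] [1.79993289e+02 9.74816370e-03 9.51888608e+01] [ 0.25628003 -0.6933697  -2.8495754 ] [-0.03224928 -0.00764589 -0.06391975]
```

View pics/a3.png

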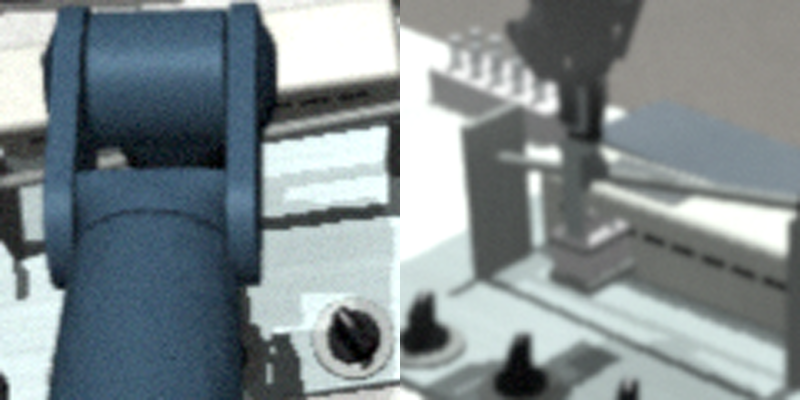

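```bash
cat > heldov.py <<'E'
from sil import *
import pickle,sys
def hov(out,x,y,z,yd,h=40):
    P=pickle.load(open("pics/side.pkl","rb"))
    u=proj(P,(x,y,z+.08))[0].round().astype(int); F=600/(2*h)
    f=P["frame"][u[1]-h:u[1]+h,u[0]-h:u[0]+h].astype(float)*1.4
    im=cv2.resize(np.clip(f,0,255).astype(np.uint8),(600,600),interpolation=cv2.INTER_CUBIC)
    c,s=np.cos(np.radians(yd)),np.sin(np.radians(yd))
    for p,colr in zip(CAS,[(0,0,255),(0,160,255),(255,0,0),None,(0,255,0),(255,0,255)]):
        if colr is None: continue
        q=np.c_[c*p[:,0]-s*p[:,1]+x,s*p[:,0]+c*p[:,1]+y,p[:,2]+z]
        uv=((proj(P,q)-u+h+.5)*F).round().astype(int)
        if len(p)==8:
            for a,b in [(0,1),(2,3),(4,5),(6,7),(0,2),(1,3),(4,6),(5,7),(0,4),(1,5),(2,6),(3,7)]:
                cv2.line(im,tuple(map(int,uv[a])),tuple(map(int,uv[b])),colr,1)
        else:
            for k in (0,1): cv2.polylines(im,[uv[20*k:20*k+20].astype(np.int32)],True,colr,1)
    cv2.imwrite(out,im)
v=list(map(float,sys.argv[2:])); hov(sys.argv[1],*v)
E
python3 heldov.py pics/ho1.png .5637 .0965 .0838 5.2
```

```text
(no output)
```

View pics/ho1.png

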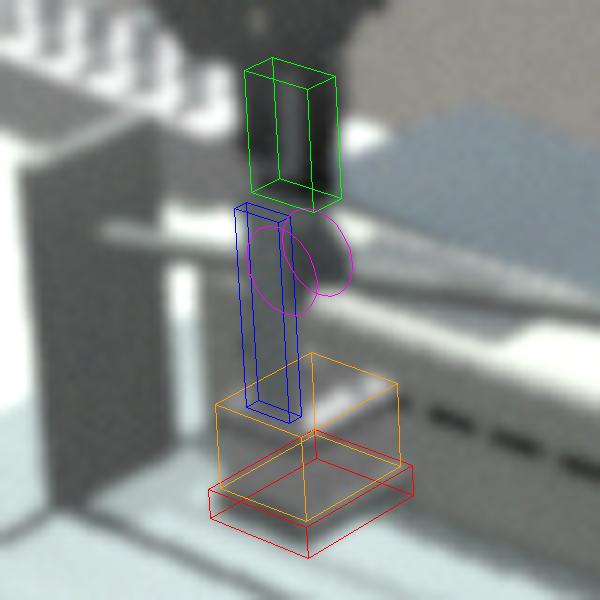

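>>> step_arm(moves=[{"x":0.003,"y":0.01,"z":0.001,"twist":0,"fingers":-1},{"x":0.003,"y":0.022,"z":0.001,"twist":0,"fingers":-1},{"x":0.003,"y":0.034,"z":0.001,"twist":0,"fingers":-1},{"x":0.003,"y":0.046,"z":0.001,"twist":0,"fingers":-1},{"x":0.003,"y":0.055,"z":0.001,"twist":0,"fingers":-1},{"x":0.003,"y":0.061,"z":0.001,"twist":0,"fingers":-1},{"x":0.003,"y":0.061,"z":0.001,"twist":0,"fingers":-1},{"x":0.003,"y":0.061,"z":0.001,"twist":0,"fingers":-1},{"x":0.003,"y":0.061,"z":0.001,"twist":0,"fingers":-1},{"x":0.003,"y":0.061,"z":0.001,"twist":0,"fingers":-1}])

```text
time_s: 27.57
eef_pos: [0.624, 0.1062, 0.2139]
eef_rot: [-180.0, -0.0, 95.3]
ft_force: [-0.4, 0.6, -2.7]
gripper_width: 0.148
```

```bash
python3 st.py; python3 go.py .6241 .1047 .196 95.2;python3 look.py pics/a4.png .6241 .1047 .145 60;python3 heldov.py pics/ho2.png .6241 .1047 .083 5.2
```

```text
27.5667 [0.624  0.1062 0.2139] [-180.    -0.    95.3] F [-0.4  0.6 -2.7] T [ 0.03 -0.01  0.03] 0.14825998039253813 q [-0.6 12.7 92.7  0.  74.6 -5.9]
x -0.0015 y -0.0000 z 0.0179 twist 0.001 q6 now -5.9 after~4.3 dist 0.018
top centre px [282 198]
side centre px [320 204]
27.6667 [0.62405055 0.10619517 0.21396311] [-1.79993261e+02 -2.79545757e-04  9.52755039e+01] [-9.08074109e-05  4.02811516e-01 -2.42389598e+00] [ 0.028311   -0.00849241 -0.01913465]
```

View pics/ho2.png

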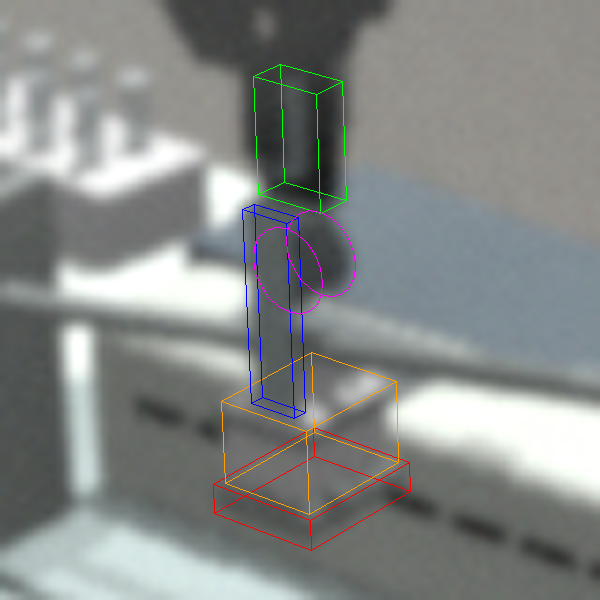

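>>> step_arm(moves=[{"x":0,"y":0,"z":0.004,"twist":0,"fingers":-1},{"x":0,"y":0,"z":0.008,"twist":0,"fingers":-1},{"x":0,"y":0,"z":0.012,"twist":0,"fingers":-1},{"x":0,"y":0,"z":0.015,"twist":0,"fingers":-1},{"x":0,"y":0,"z":0.017,"twist":0,"fingers":-1},{"x":0,"y":0,"z":0.017,"twist":0,"fingers":-1},{"x":0,"y":0,"z":0.017,"twist":0,"fingers":-1},{"x":0,"y":0,"z":0.017,"twist":0,"fingers":-1},{"x":0,"y":0,"z":0.017,"twist":0,"fingers":-1},{"x":0,"y":0,"z":0.017,"twist":0,"fingers":-1}])

```text
time_s: 28.5
eef_pos: [0.6245, 0.1061, 0.1971]
eef_rot: [180.0, 0.0, 95.3]
ft_force: [0.4, 0.7, -2.7]
gripper_width: 0.15
```

```bash
python3 st.py
```

```text
28.5 [0.6245 0.1061 0.1971] [180.    0.   95.3] F [ 0.4  0.7 -2.7] T [ 0.01  0.01 -0.03] 0.1498758446250085 q [-0.6 13.6 93.4 -0.  72.9 -5.9]
```

Not touching yet; lower a few more millimetres.

>>> step_arm(moves=[{"x":0,"y":0,"z":0.001,"twist":0,"fingers":-1},{"x":0,"y":0,"z":0.002,"twist":0,"fingers":-1},{"x":0,"y":0,"z":0.003,"twist":0,"fingers":-1},{"x":0,"y":0,"z":0.003,"twist":0,"fingers":-1},{"x":0,"y":0,"z":0.003,"twist":0,"fingers":-1},{"x":0,"y":0,"z":0.003,"twist":0,"fingers":-1},{"x":0,"y":0,"z":0.003,"twist":0,"fingers":-1},{"x":0,"y":0,"z":0.003,"twist":0,"fingers":-1},{"x":0,"y":0,"z":0.003,"twist":0,"fingers":-1},{"x":0,"y":0,"z":0.003,"twist":0,"fingers":-1}])

```text
time_s: 29.33
eef_pos: [0.6248, 0.1063, 0.1952]
eef_rot: [179.9, -0.0, 95.3]
ft_force: [-3.0, 0.9, 5.5]
gripper_width: 0.157
```

```bash
python3 st.py
```

```text
29.3333 [0.6248 0.1063 0.1952] [179.9  -0.   95.3] F [-3.   0.9  5.5] T [0.12 0.61 0.02] 0.15670218738633968 q [-0.6 13.7 93.5  0.  72.7 -5.9]
```

>>> step_arm(moves=[{"x":0,"y":-0.001,"z":-0.001,"twist":0,"fingers":-1},{"x":0,"y":-0.001,"z":-0.001,"twist":0,"fingers":-0.6},{"x":0,"y":-0.001,"z":-0.001,"twist":0,"fingers":-0.3},{"x":0,"y":-0.001,"z":-0.001,"twist":0,"fingers":0},{"x":0,"y":-0.001,"z":-0.001,"twist":0,"fingers":0},{"x":0,"y":-0.001,"z":-0.001,"twist":0,"fingers":0},{"x":0,"y":-0.001,"z":-0.001,"twist":0,"fingers":0},{"x":0,"y":-0.001,"z":-0.001,"twist":0,"fingers":0},{"x":0,"y":-0.001,"z":-0.01,"twist":0,"fingers":0},{"x":0,"y":-0.001,"z":-0.03,"twist":0,"fingers":0}])

```text
time_s: 30.17
eef_pos: [0.6216, 0.106, 0.2214]
eef_rot: [-179.7, -0.0, 95.3]
ft_force: [-0.8, 0.1, -0.0]
gripper_width: 0.501
```

>>> step_arm(moves=[{"x":0,"y":0,"z":-0.02,"twist":0,"fingers":0.2},{"x":0,"y":0,"z":-0.04,"twist":0,"fingers":0.2},{"x":0,"y":0,"z":-0.05,"twist":0,"fingers":0.2},{"x":-0.02,"y":0,"z":-0.05,"twist":0,"fingers":0.2},{"x":-0.05,"y":-0.02,"z":-0.05,"twist":0,"fingers":0.2},{"x":-0.08,"y":-0.05,"z":-0.05,"twist":0,"fingers":0.2},{"x":-0.11,"y":-0.07,"z":-0.05,"twist":0,"fingers":0.2},{"x":-0.14,"y":-0.09,"z":-0.05,"twist":-0.1,"fingers":0.2},{"x":-0.17,"y":-0.11,"z":-0.05,"twist":-0.2,"fingers":0.2},{"x":-0.2,"y":-0.13,"z":-0.05,"twist":-0.34,"fingers":0.2}])

```text
time_s: 31.0
eef_pos: [0.5122, -0.1046, 0.2741]
eef_rot: [180.0, 0.0, 113.8]
ft_force: [1.0, -1.3, -0.1]
gripper_width: 0.599
```

```bash
python3 st.py;python3 look.py pics/a5.png .61 .2 .12 45; cp pics/side.pkl pics/s_a5.pkl
```

```text
31.0 [ 0.5122 -0.1046  0.2741] [180.    0.  113.8] F [ 1.  -1.3 -0.1] T [-0.02 -0.01 -0.01] 0.59905446518754 q [-24.   -5.3 105.2  -0.   80.1 -47.8]
top centre px [246 207]
side centre px [293 204]
31.1 [ 0.5117407  -0.10656431  0.27411676] [-1.79964781e+02  5.27880717e-02  1.13315673e+02] [0.76219887 1.20685342 0.03898592] [ 0.02906955 -0.01955421  0.0168954 ]
```

View pics/a5.png

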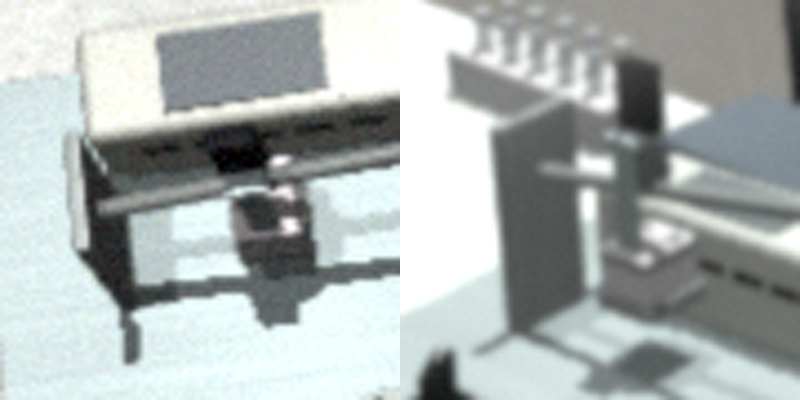

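```bash
cat > chk.py <<'E'
from h import *
import pickle
for n in ("top","side"):
    p=grab_frame(n); pickle.dump(p,open(f"pics/{n}.pkl","wb"))
    for t in ("cassette1_tab","cassette1_wheel"):
        print(n,t,[(round(d["conf"],2),*np.round(w(p,d["location"]),4)) for d in mark_of(p,t)if d["conf"]>.25])
E
python3 chk.py; python3 ovc.py pics/ovc2.png .422 -.352 25 .5775 -.2297 -18;python3 go.py .422 -.352 .19 115;
```

```text
top cassette1_tab [(0.75, np.float64(0.4829), np.float64(-0.4815), np.float64(0.144)), (0.7, np.float64(0.5784), np.float64(-0.2323), np.float64(0.1494))]
top cassette1_wheel [(0.75, np.float64(0.4877), np.float64(-0.4762), np.float64(0.0973)), (0.7, np.float64(0.3598), np.float64(0.4526), np.float64(-0.0032)), (0.66, np.float64(0.5734), np.float64(-0.2296), np.float64(0.1001))]
side cassette1_tab [(0.88, np.float64(0.483), np.float64(-0.4698), np.float64(0.1503)), (0.66, np.float64(0.5758), np.float64(-0.2296), np.float64(0.143))]
side cassette1_wheel [(0.78, np.float64(0.5735), np.float64(-0.2283), np.float64(0.0946)), (0.73, np.float64(0.587), np.float64(0.4926), np.float64(0.0034)), (0.72, np.float64(0.4863), np.float64(-0.4775), np.float64(0.0954))]
x -0.1922 y -0.1839 z 0.0839 twist -0.025 q6 now -47.2 after~-64.8 dist 0.279
```

View pics/ovc2.png

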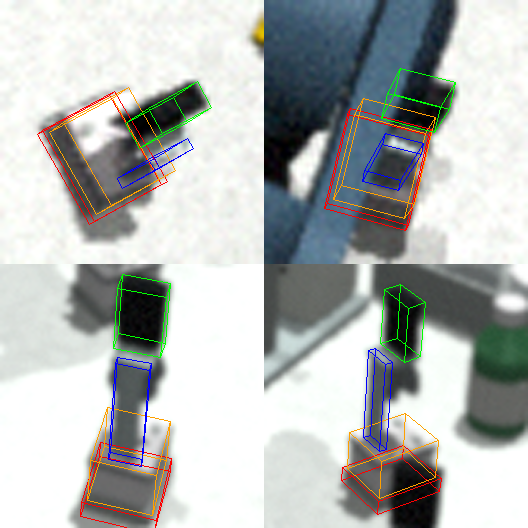

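>>> step_arm(moves=[{"x":-0.025,"y":-0.024,"z":0,"twist":0,"fingers":0.2},{"x":-0.05,"y":-0.048,"z":0,"twist":-0.025,"fingers":0.2},{"x":-0.075,"y":-0.072,"z":0.01,"twist":-0.025,"fingers":0.2},{"x":-0.1,"y":-0.096,"z":0.02,"twist":-0.025,"fingers":0.2},{"x":-0.125,"y":-0.12,"z":0.03,"twist":-0.025,"fingers":0.2},{"x":-0.15,"y":-0.143,"z":0.04,"twist":-0.025,"fingers":0.2},{"x":-0.175,"y":-0.167,"z":0.05,"twist":-0.025,"fingers":0.2},{"x":-0.192,"y":-0.184,"z":0.06,"twist":-0.025,"fingers":0.2},{"x":-0.192,"y":-0.184,"z":0.075,"twist":-0.025,"fingers":0.2},{"x":-0.192,"y":-0.184,"z":0.085,"twist":-0.025,"fingers":0.2}])

```text
time_s: 32.23
eef_pos: [0.421, -0.353, 0.1875]
eef_rot: [-180.0, -0.1, 114.9]
ft_force: [1.1, 0.0, -0.8]
gripper_width: 0.599
```

```bash
python3 st.py;python3 go.py .422 -.352 .1312 115;python3 look.py pics/b1.png .422 -.352 .15 40
```

```text
32.2333 [ 0.421  -0.353   0.1875] [-1.800e+02 -1.000e-01  1.149e+02] F [ 1.1  0.  -0.8] T [ 0.01 -0.02  0.05] 0.5988069179795931 q [-51.8   3.2 106.2   0.   70.7 -76.7]
x 0.0005 y 0.0013 z 0.0563 twist -0.003 q6 now -76.7 after~-64.8 dist 0.056
top centre px [468 267]
side centre px [417 310]
32.3333 [ 0.42080322 -0.35093555  0.18650953] [-179.94700486   -0.26895374  114.97484752] [ 0.09756608 -0.25153913  0.16351986] [ 0.03038703 -0.00138372 -0.01831174]
```

View pics/b1.png

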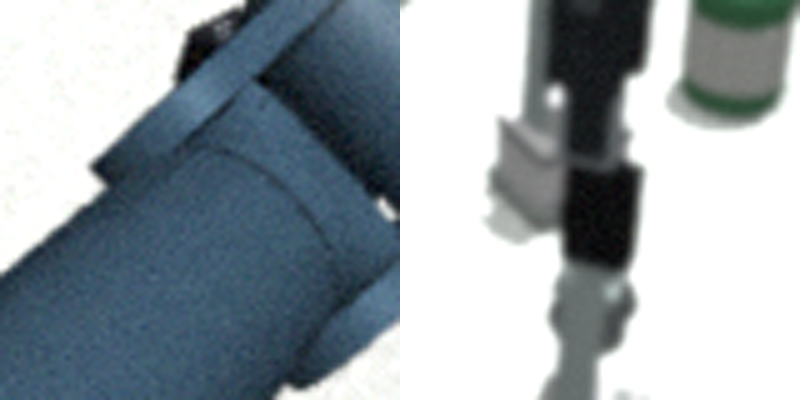

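>>> step_arm(moves=[{"x":-0.001,"y":0.001,"z":0.02,"twist":0,"fingers":0.2},{"x":-0.001,"y":0.001,"z":0.04,"twist":0,"fingers":0.2},{"x":-0.001,"y":0.001,"z":0.0555,"twist":0,"fingers":0.2},{"x":-0.001,"y":0.001,"z":0.0555,"twist":0,"fingers":0.2},{"x":-0.001,"y":0.001,"z":0.0555,"twist":0,"fingers":-0.3},{"x":-0.001,"y":0.001,"z":0.0555,"twist":0,"fingers":-0.6},{"x":-0.001,"y":0.001,"z":0.0555,"twist":0,"fingers":-1},{"x":-0.001,"y":0.001,"z":0.0555,"twist":0,"fingers":-1},{"x":-0.001,"y":0.001,"z":0.0555,"twist":0,"fingers":-1},{"x":-0.001,"y":0.001,"z":0.0555,"twist":0,"fingers":-1}], newtons=80)

```text
time_s: 33.17
eef_pos: [0.4234, -0.3537, 0.1354]
eef_rot: [179.9, 0.1, 114.9]
ft_force: [-0.3, 2.5, 7.1]
gripper_width: 0.154
```

```bash
python3 st.py;python3 go.py .5643 .0793 .2187 95.2; python3 chk.py | grep top
```

```text
33.1667 [ 0.4234 -0.3537  0.1354] [1.799e+02 1.000e-01 1.149e+02] F [-0.3  2.5  7.1] T [ 0.6   0.07 -0.02] 0.15389496092305227 q [-51.7   7.1 107.9   0.   64.8 -76.6]
x 0.3334 y 0.3102 z -0.0833 twist 0.344 q6 now -76.6 after~2.8 dist 0.463
top cassette1_tab [(0.95, np.float64(0.5767), np.float64(-0.2298), np.float64(0.1462))]
top cassette1_wheel [(0.69, np.float64(0.5778), np.float64(-0.2257), np.float64(0.0981))]
```

>>> step_arm(moves=[{"x":0,"y":0,"z":-0.02,"twist":0,"fingers":-1},{"x":0,"y":0,"z":-0.05,"twist":0,"fingers":-1},{"x":0,"y":0,"z":-0.08,"twist":0,"fingers":-1},{"x":0.01,"y":0.01,"z":-0.09,"twist":0.05,"fingers":-1},{"x":0.03,"y":0.028,"z":-0.09,"twist":0.1,"fingers":-1},{"x":0.054,"y":0.05,"z":-0.09,"twist":0.15,"fingers":-1},{"x":0.08,"y":0.075,"z":-0.09,"twist":0.2,"fingers":-1},{"x":0.105,"y":0.098,"z":-0.09,"twist":0.25,"fingers":-1},{"x":0.13,"y":0.121,"z":-0.09,"twist":0.3,"fingers":-1},{"x":0.155,"y":0.144,"z":-0.09,"twist":0.34,"fingers":-1}])

```text
time_s: 34.3
eef_pos: [0.4877, -0.1504, 0.2234]
eef_rot: [180.0, 0.0, 95.3]
ft_force: [0.8, -0.1, -2.1]
gripper_width: 0.149
```

```bash
python3 st.py; python3 go.py .5661 .0797 .221 95.2
```

```text
34.3 [ 0.4877 -0.1504  0.2234] [180.    0.   95.3] F [ 0.8 -0.1 -2.1] T [ 0.   -0.03  0.05] 0.14881507191498408 q [-29.9  -4.5 109.9  -0.   74.6 -35.2]
x 0.2219 y 0.0992 z 0.0024 twist 0.001 q6 now -35.2 after~2.8 dist 0.243
```

>>> step_arm(moves=[{"x":0.027,"y":0.012,"z":0,"twist":0,"fingers":-1},{"x":0.057,"y":0.025,"z":0.001,"twist":0,"fingers":-1},{"x":0.089,"y":0.04,"z":0.002,"twist":0,"fingers":-1},{"x":0.12,"y":0.054,"z":0.002,"twist":0,"fingers":-1},{"x":0.151,"y":0.067,"z":0.002,"twist":0,"fingers":-1},{"x":0.18,"y":0.08,"z":0.002,"twist":0,"fingers":-1},{"x":0.205,"y":0.092,"z":0.002,"twist":0,"fingers":-1},{"x":0.222,"y":0.099,"z":0.002,"twist":0,"fingers":-1},{"x":0.222,"y":0.099,"z":0.002,"twist":0,"fingers":-1},{"x":0.222,"y":0.099,"z":0.002,"twist":0,"fingers":-1}])

```text
time_s: 35.13
eef_pos: [0.5651, 0.079, 0.2211]
eef_rot: [-180.0, 0.0, 95.5]
ft_force: [-0.7, -0.7, -2.7]
gripper_width: 0.15
```

```bash
python3 st.py; python3 go.py .6259 .0851 .221 95.2;python3 look.py pics/b2.png .6 .15 .145 65; python3 -c "
from h import *
import sys
s=arm.state();p=s['eef_pos'];print(*np.round([p[0],p[1],p[2]-.1354],4))"
```

```text
35.1333 [0.5651 0.079  0.2211] [-180.     0.    95.5] F [-0.7 -0.7 -2.7] T [0.   0.01 0.01] 0.1500251086361615 q [ -3.4   4.  101.6  -0.   74.4  -8.9]
x 0.0002 y 0.0612 z 0.0001 twist 0.006 q6 now -8.9 after~2.5 dist 0.061
top centre px [264 207]
side centre px [302 202]
35.2333 [0.56495122 0.07777779 0.22117019] [-1.79967618e+02  2.35478529e-02  9.54064322e+01] [-0.36846399 -0.02414176 -2.52767776] [-0.01410283 -0.03097112 -0.02532217]
0.565 0.0778 0.0858
```

View pics/b2.png

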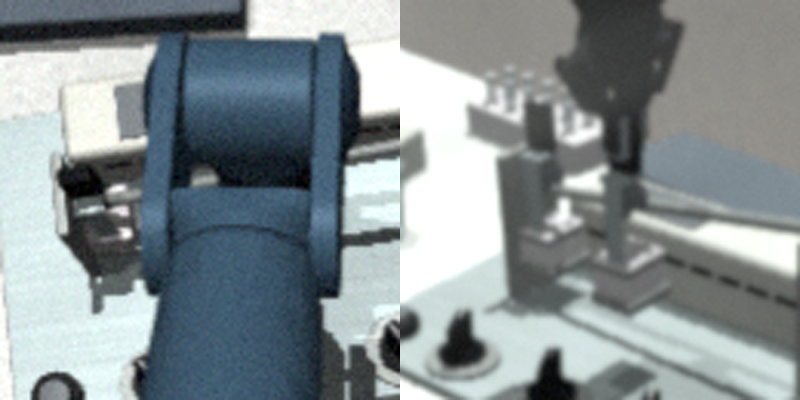

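```bash
python3 heldov.py pics/ho3.png .565 .0778 .0858 5.2
```

```text
(no output)
```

View pics/ho3.png

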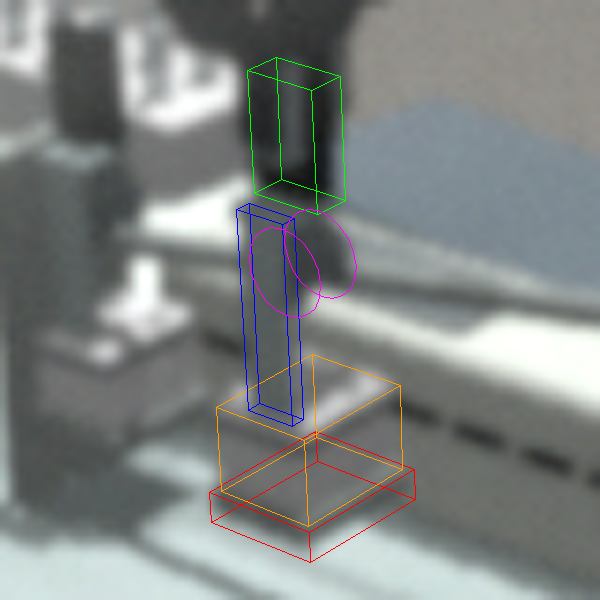

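>>> step_arm(moves=[{"x":0.002,"y":0.01,"z":0,"twist":0,"fingers":-1},{"x":0.002,"y":0.022,"z":0,"twist":0,"fingers":-1},{"x":0.002,"y":0.034,"z":0,"twist":0,"fingers":-1},{"x":0.002,"y":0.046,"z":0,"twist":0,"fingers":-1},{"x":0.002,"y":0.055,"z":0,"twist":0,"fingers":-1},{"x":0.002,"y":0.06,"z":0,"twist":0,"fingers":-1},{"x":0.002,"y":0.06,"z":0,"twist":0,"fingers":-1},{"x":0.002,"y":0.06,"z":0,"twist":0,"fingers":-1},{"x":0.002,"y":0.06,"z":0,"twist":0,"fingers":-1},{"x":0.002,"y":0.06,"z":0,"twist":0,"fingers":-1}])

```text
time_s: 36.07
eef_pos: [0.6243, 0.086, 0.2214]
eef_rot: [-180.0, 0.0, 95.4]
ft_force: [-0.4, 0.7, -2.0]
gripper_width: 0.145
```

```bash
python3 st.py; python3 look.py pics/b3.png .6 .15 .145 65; python3 heldov.py pics/ho4.png .6245 .0845 .0858 5.2
```

```text
36.0667 [0.6243 0.086  0.2214] [-180.     0.    95.4] F [-0.4  0.7 -2. ] T [ 0.03  0.08 -0.06] 0.14481918167723754 q [-2.4 11.9 92.8 -0.  75.3 -7.9]
top centre px [264 207]
side centre px [302 202]
36.1667 [0.62448414 0.08614413 0.22149041] [-1.79997464e+02  1.48940524e-03  9.54398424e+01] [-0.45760001 -1.06529204 -2.25324273] [-0.05775597 -0.01585512  0.05941711]
```

View pics/ho4.png

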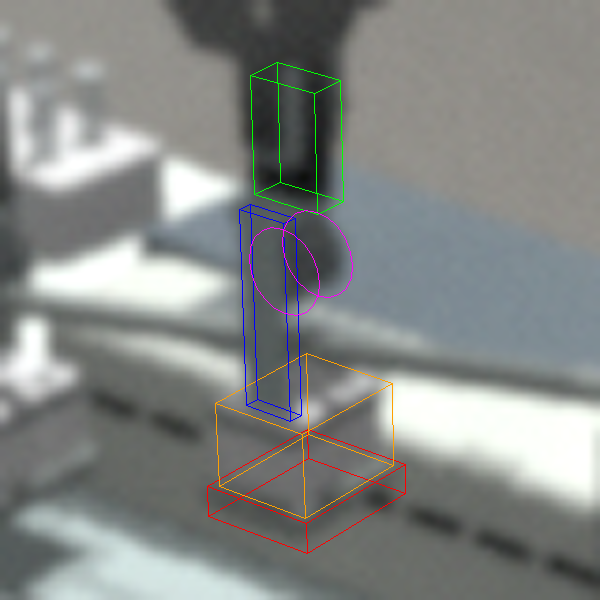

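Seated TCP should be ≈0.203; lowering 19 mm.

>>> step_arm(moves=[{"x":0,"y":0,"z":0.004,"twist":0,"fingers":-1},{"x":0,"y":0,"z":0.008,"twist":0,"fingers":-1},{"x":0,"y":0,"z":0.012,"twist":0,"fingers":-1},{"x":0,"y":0,"z":0.015,"twist":0,"fingers":-1},{"x":0,"y":0,"z":0.017,"twist":0,"fingers":-1},{"x":0,"y":0,"z":0.018,"twist":0,"fingers":-1},{"x":0,"y":0,"z":0.019,"twist":0,"fingers":-1},{"x":0,"y":0,"z":0.019,"twist":0,"fingers":-1},{"x":0,"y":0,"z":0.019,"twist":0,"fingers":-1},{"x":0,"y":0,"z":0.019,"twist":0,"fingers":-1}])

```text
time_s: 37.0
eef_pos: [0.6252, 0.0861, 0.2028]
eef_rot: [179.9, 0.0, 95.4]
ft_force: [1.1, 0.3, -1.2]
gripper_width: 0.152
```

```bash
python3 st.py
```

```text
37.0 [0.6252 0.0861 0.2028] [179.9   0.   95.4] F [ 1.1  0.3 -1.2] T [ 0.09 -0.29 -0.02] 0.15221522420704753 q [-2.4 13.  93.6  0.  73.4 -7.9]
```

>>> step_arm(moves=[{"x":0,"y":0,"z":0.001,"twist":0,"fingers":-1},{"x":0,"y":0,"z":0.002,"twist":0,"fingers":-1},{"x":0,"y":0,"z":0.002,"twist":0,"fingers":-1},{"x":0,"y":0,"z":0.002,"twist":0,"fingers":-1},{"x":0,"y":0,"z":0.002,"twist":0,"fingers":-1},{"x":0,"y":0,"z":0.002,"twist":0,"fingers":-1},{"x":0,"y":0,"z":0.002,"twist":0,"fingers":-1},{"x":0,"y":0,"z":0.002,"twist":0,"fingers":-1},{"x":0,"y":0,"z":0.002,"twist":0,"fingers":-1},{"x":0,"y":0,"z":0.002,"twist":0,"fingers":-1}])

```text
time_s: 37.83
eef_pos: [0.6257, 0.0862, 0.2021]
eef_rot: [179.8, 0.0, 95.4]
ft_force: [0.3, 0.4, 6.1]
gripper_width: 0.15
```

```bash
python3 st.py
```

```text
37.8333 [0.6257 0.0862 0.2021] [179.8   0.   95.4] F [0.3 0.4 6.1] T [ 0.19 -0.08  0.  ] 0.15042352318986904 q [-2.4 13.  93.6  0.  73.2 -7.9]
```

>>> step_arm(moves=[{"x":0,"y":0,"z":-0.001,"twist":0,"fingers":-1},{"x":0,"y":0,"z":-0.001,"twist":0,"fingers":-0.6},{"x":0,"y":0,"z":-0.001,"twist":0,"fingers":-0.3},{"x":0,"y":0,"z":-0.001,"twist":0,"fingers":0},{"x":0,"y":0,"z":-0.001,"twist":0,"fingers":0},{"x":0,"y":0,"z":-0.001,"twist":0,"fingers":0},{"x":0,"y":0,"z":-0.001,"twist":0,"fingers":0},{"x":0,"y":0,"z":-0.001,"twist":0,"fingers":0},{"x":0,"y":0,"z":-0.01,"twist":0,"fingers":0},{"x":0,"y":0,"z":-0.03,"twist":0,"fingers":0}])

```text
time_s: 38.67
eef_pos: [0.6231, 0.0861, 0.2279]
eef_rot: [-179.7, -0.0, 95.4]
ft_force: [0.0, -0.3, 0.2]
gripper_width: 0.496
```

```bash
python3 st.py; python3 go.py .5775 -.2297 .23 72; python3 look.py pics/b4.png .6 .15 .145 50
```

```text
38.6667 [0.6231 0.0861 0.2279] [-179.7   -0.    95.4] F [ 0.  -0.3  0.2] T [0.   0.02 0.04] 0.49623659660121444 q [-2.4 11.6 92.4 -0.  76.3 -7.9]
x -0.3101 y -0.0752 z -0.0021 twist 0.409 q6 now -7.9 after~-3.7 dist 0.319
top centre px [264 207]
side centre px [302 202]
38.7667 [0.62683767 0.08605535 0.2346224 ] [1.79603374e+02 5.63648354e-02 9.54380915e+01] [-0.4249361   0.43065282  0.89922336] [-0.03520209 -0.02600966 -0.05302421]
```

View pics/b4.png

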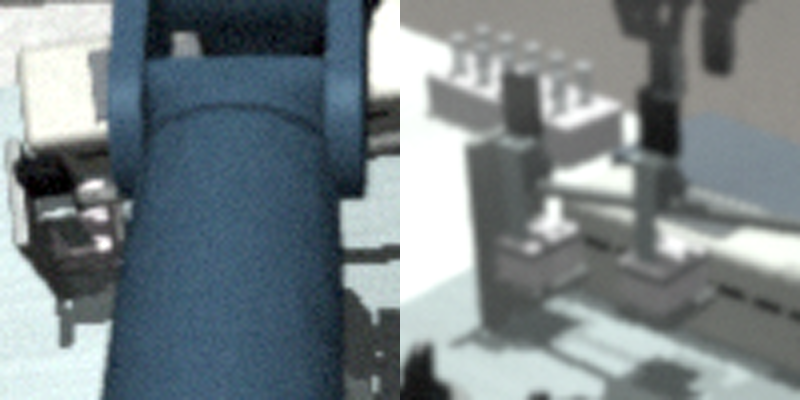

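>>> step_arm(moves=[{"x":0,"y":0,"z":-0.02,"twist":0,"fingers":0.2},{"x":0,"y":0,"z":-0.035,"twist":0,"fingers":0.2},{"x":-0.03,"y":-0.007,"z":-0.035,"twist":0.05,"fingers":0.2},{"x":-0.065,"y":-0.016,"z":-0.035,"twist":0.1,"fingers":0.2},{"x":-0.1,"y":-0.024,"z":-0.035,"twist":0.15,"fingers":0.2},{"x":-0.14,"y":-0.034,"z":-0.035,"twist":0.2,"fingers":0.2},{"x":-0.18,"y":-0.044,"z":-0.03,"twist":0.25,"fingers":0.2},{"x":-0.22,"y":-0.054,"z":-0.02,"twist":0.3,"fingers":0.2},{"x":-0.25,"y":-0.06,"z":-0.01,"twist":0.35,"fingers":0.2},{"x":-0.27,"y":-0.066,"z":0,"twist":0.4,"fingers":0.2}])

```text
time_s: 39.6
eef_pos: [0.5841, -0.1922, 0.23]
eef_rot: [180.0, 0.0, 72.2]
ft_force: [0.8, 0.1, -0.5]
gripper_width: 0.6
```

```bash
python3 chk.py; python3 ovc.py pics/ovc3.png .5775 -.2297 -18;python3 st.py; python3 look.py pics/b5.png .6 .15 .145 50
```

```text
top cassette1_tab [(0.7, np.float64(0.4839), np.float64(-0.479), np.float64(0.1437))]
top cassette1_wheel [(0.96, np.float64(0.4845), np.float64(-0.4753), np.float64(0.0964)), (0.35, np.float64(0.5553), np.float64(0.1005), np.float64(-0.0013))]
side cassette1_tab [(0.73, np.float64(0.4689), np.float64(0.2091), np.float64(0.0435)), (0.69, np.float64(0.5781), np.float64(-0.2288), np.float64(0.1473)), (0.67, np.float64(0.4815), np.float64(-0.4723), np.float64(0.1488))]
side cassette1_wheel [(0.93, np.float64(0.4857), np.float64(-0.4757), np.float64(0.0978)), (0.83, np.float64(0.5718), np.float64(-0.2299), np.float64(0.0915))]
39.9 [ 0.5852 -0.188   0.231 ] [179.9  -0.   72.6] F [0.6 0.1 0.2] T [0.01 0.04 0.02] 0.5996829066903185 q [-28.4   9.4  94.7   0.   75.9 -11. ]
top centre px [264 207]
side centre px [302 202]
40.0 [ 0.58528418 -0.18782311  0.23116594] [1.79927385e+02 5.27553625e-03 7.26347585e+01] [-0.44579736 -0.2399518   0.60152609] [0.00147334 0.04008066 0.01705184]
```

View pics/ovc3.png

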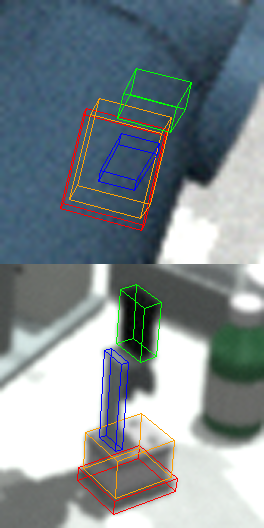

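View pics/b5.png

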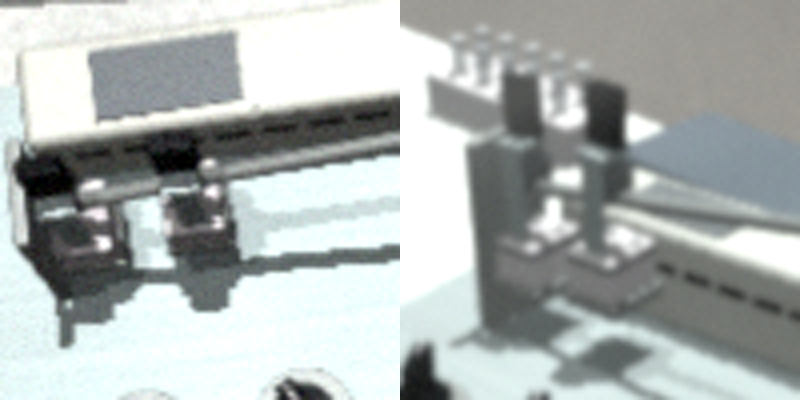

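```bash
python3 go.py .5775 -.2297 .18 72
```

```text
x -0.0423 y 0.0051 z 0.0512 twist 0.011 q6 now -11.0 after~-3.7 dist 0.067
```

>>> step_arm(moves=[{"x":-0.02,"y":0.003,"z":0,"twist":0.01,"fingers":0.2},{"x":-0.042,"y":0.005,"z":0,"twist":0.01,"fingers":0.2},{"x":-0.042,"y":0.005,"z":0.02,"twist":0.01,"fingers":0.2},{"x":-0.042,"y":0.005,"z":0.04,"twist":0.01,"fingers":0.2},{"x":-0.042,"y":0.005,"z":0.051,"twist":0.01,"fingers":0.2},{"x":-0.042,"y":0.005,"z":0.051,"twist":0.01,"fingers":0.2},{"x":-0.042,"y":0.005,"z":0.051,"twist":0.01,"fingers":0.2},{"x":-0.042,"y":0.005,"z":0.051,"twist":0.01,"fingers":0.2},{"x":-0.042,"y":0.005,"z":0.051,"twist":0.01,"fingers":0.2},{"x":-0.042,"y":0.005,"z":0.051,"twist":0.01,"fingers":0.2}])

```text
time_s: 40.83
eef_pos: [0.5775, -0.2307, 0.1809]
eef_rot: [179.9, 0.0, 72.0]
ft_force: [0.7, -1.0, 0.3]
gripper_width: 0.6
```

```bash
python3 st.py; python3 go.py .5775 -.2297 .13 72;  python3 look.py pics/c1.png .5775 -.2297 .15 35
```

```text
40.8333 [ 0.5775 -0.2307  0.1809] [179.9   0.   72. ] F [ 0.7 -1.   0.3] T [ 0.01 -0.   -0.03] 0.6000987685891241 q [-32.2  13.   95.9  -0.   70.9 -14.2]
x 0.0009 y -0.0003 z 0.0509 twist -0.001 q6 now -14.2 after~-3.7 dist 0.051
top centre px [414 208]
side centre px [413 253]
40.9333 [ 0.57723842 -0.23063724  0.18032613] [1.79917790e+02 2.25456012e-02 7.19529944e+01] [0.05706198 0.13820641 0.49776293] [0.04452067 0.00838094 0.01618719]
```

View pics/c1.png

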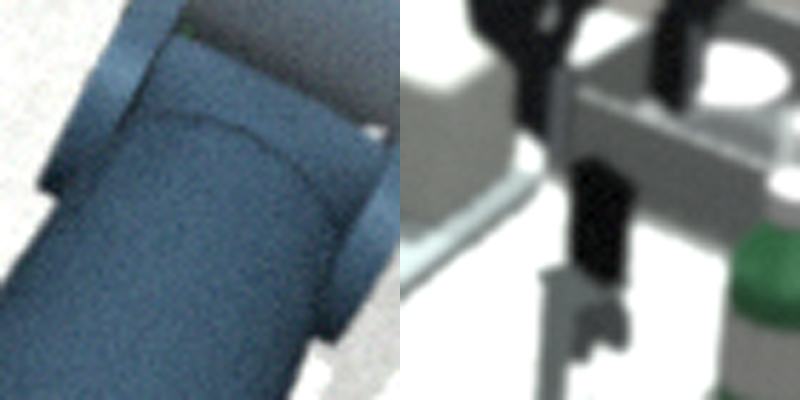

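>>> step_arm(moves=[{"x":0,"y":0,"z":0.02,"twist":0,"fingers":0.2},{"x":0,"y":0,"z":0.04,"twist":0,"fingers":0.2},{"x":0,"y":0,"z":0.05,"twist":0,"fingers":0.2},{"x":0,"y":0,"z":0.05,"twist":0,"fingers":0.2},{"x":0,"y":0,"z":0.05,"twist":0,"fingers":-0.3},{"x":0,"y":0,"z":0.05,"twist":0,"fingers":-0.6},{"x":0,"y":0,"z":0.05,"twist":0,"fingers":-1},{"x":0,"y":0,"z":0.05,"twist":0,"fingers":-1},{"x":0,"y":0,"z":0.05,"twist":0,"fingers":-1},{"x":0,"y":0,"z":0.05,"twist":0,"fingers":-1}], newtons=80)

```text
time_s: 41.77
eef_pos: [0.5775, -0.2311, 0.131]
eef_rot: [179.9, 0.1, 71.9]
ft_force: [-2.0, -0.5, 4.8]
gripper_width: 0.154
```

```bash
python3 st.py
```

```text
41.7667 [ 0.5775 -0.2311  0.131 ] [1.799e+02 1.000e-01 7.190e+01] F [-2.  -0.5  4.8] T [-0.05  0.36  0.02] 0.15434279668579706 q [-32.2  16.3  97.6  -0.   66.  -14.2]
```

>>> step_arm(moves=[{"x":0,"y":0,"z":-0.02,"twist":0,"fingers":-1},{"x":0,"y":0,"z":-0.05,"twist":0,"fingers":-1},{"x":0,"y":0,"z":-0.08,"twist":0,"fingers":-1},{"x":0.01,"y":-0.01,"z":-0.093,"twist":-0.05,"fingers":-1},{"x":0.025,"y":-0.03,"z":-0.093,"twist":-0.1,"fingers":-1},{"x":0.042,"y":-0.05,"z":-0.093,"twist":-0.16,"fingers":-1},{"x":0.06,"y":-0.065,"z":-0.093,"twist":-0.22,"fingers":-1},{"x":0.08,"y":-0.08,"z":-0.093,"twist":-0.28,"fingers":-1},{"x":0.1,"y":-0.085,"z":-0.093,"twist":-0.34,"fingers":-1},{"x":0.119,"y":-0.089,"z":-0.093,"twist":-0.407,"fingers":-1}])

```text
time_s: 42.6
eef_pos: [0.5281, -0.0883, 0.2216]
eef_rot: [-180.0, -0.1, 95.4]
ft_force: [1.0, -0.1, -1.9]
gripper_width: 0.15
```

```bash
python3 st.py; python3 go.py .5630 .0496 .2215 95.2
```

```text
42.6 [ 0.5281 -0.0883  0.2216] [-1.80e+02 -1.00e-01  9.54e+01] F [ 1.  -0.1 -1.9] T [ 0.01 -0.06 -0.02] 0.15030971797490408 q [-21.6  -0.8 106.5   0.   74.4 -27.1]
x 0.1339 y 0.0478 z 0.0001 twist 0.004 q6 now -27.1 after~-0.2 dist 0.142
```

>>> step_arm(moves=[{"x":0.022,"y":0.008,"z":0,"twist":0,"fingers":-1},{"x":0.048,"y":0.016,"z":0,"twist":0,"fingers":-1},{"x":0.074,"y":0.026,"z":0,"twist":0,"fingers":-1},{"x":0.098,"y":0.035,"z":0,"twist":0,"fingers":-1},{"x":0.12,"y":0.043,"z":0,"twist":0,"fingers":-1},{"x":0.134,"y":0.048,"z":0,"twist":0,"fingers":-1},{"x":0.134,"y":0.048,"z":0,"twist":0,"fingers":-1},{"x":0.134,"y":0.048,"z":0,"twist":0,"fingers":-1},{"x":0.134,"y":0.048,"z":0,"twist":0,"fingers":-1},{"x":0.134,"y":0.048,"z":0,"twist":0,"fingers":-1}])

```text
time_s: 43.43
eef_pos: [0.5643, 0.0473, 0.2221]
eef_rot: [-180.0, 0.0, 95.2]
ft_force: [-0.2, 0.5, -2.2]
gripper_width: 0.151
```

```bash
python3 st.py; python3 go.py .6280 .0555 .2215 95.2;python3 look.py pics/c2.png .6 .1 .145 60;python3 heldov.py pics/ho5.png .563 .0496 .0905 5.2
```

```text
43.4333 [0.5643 0.0473 0.2221] [-180.     0.    95.2] F [-0.2  0.5 -2.2] T [-0.03 -0.01 -0.05] 0.15107538612604426 q [ -6.7   3.4 102.1  -0.   74.5 -11.9]
x 0.0024 y 0.0642 z 0.0006 twist 0.000 q6 now -11.9 after~-0.1 dist 0.064
top centre px [284 207]
side centre px [315 207]
43.5333 [0.56446469 0.04725124 0.22231658] [-1.79991041e+02  1.91737246e-03  9.51888673e+01] [ 0.13336888 -0.1228354  -2.36934535] [-0.03692583  0.01654924 -0.01676704]
```

View pics/ho5.png

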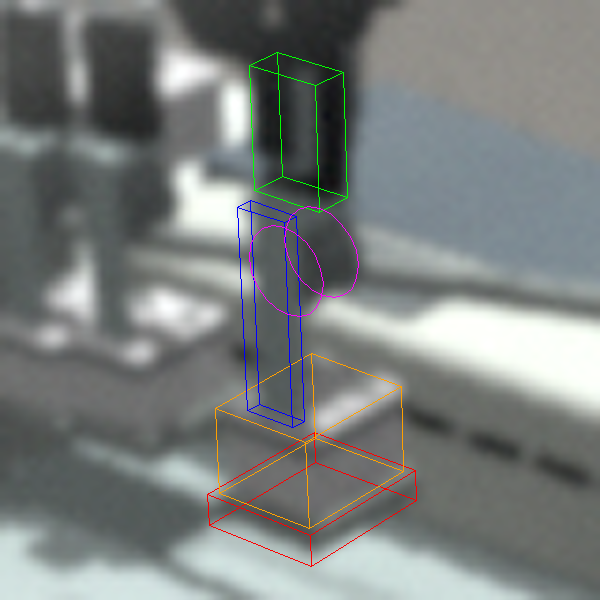

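View pics/c2.png

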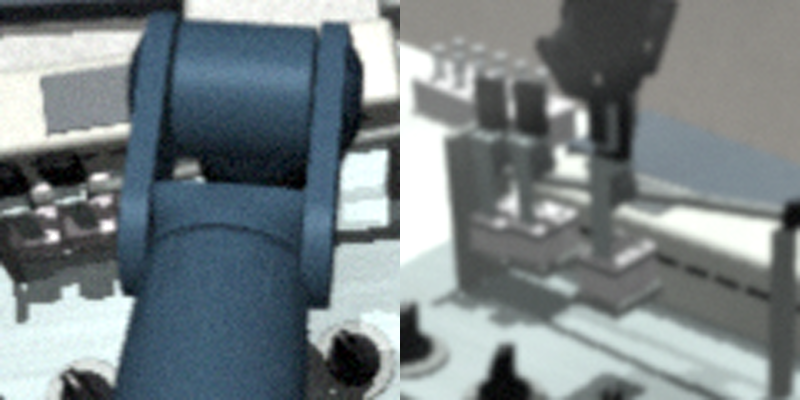

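>>> step_arm(moves=[{"x":0.002,"y":0.01,"z":0,"twist":0,"fingers":-1},{"x":0.002,"y":0.022,"z":0,"twist":0,"fingers":-1},{"x":0.002,"y":0.034,"z":0,"twist":0,"fingers":-1},{"x":0.002,"y":0.046,"z":0,"twist":0,"fingers":-1},{"x":0.002,"y":0.056,"z":0,"twist":0,"fingers":-1},{"x":0.002,"y":0.063,"z":0,"twist":0,"fingers":-1},{"x":0.002,"y":0.063,"z":0,"twist":0,"fingers":-1},{"x":0.002,"y":0.063,"z":0,"twist":0,"fingers":-1},{"x":0.002,"y":0.063,"z":0,"twist":0,"fingers":-1},{"x":0.002,"y":0.063,"z":0,"twist":0,"fingers":-1}])

```text
time_s: 44.37
eef_pos: [0.6267, 0.0558, 0.2223]
eef_rot: [-180.0, -0.0, 95.3]
ft_force: [0.0, -1.0, -3.2]
gripper_width: 0.157
```

```bash
python3 st.py; python3 look.py pics/c3.png .6 .1 .145 60;python3 heldov.py pics/ho6.png .6275 .0555 .091 5.2
```

```text
44.3667 [0.6267 0.0558 0.2223] [-180.    -0.    95.3] F [ 0.  -1.  -3.2] T [-0.04  0.   -0.  ] 0.15689659943181677 q [ -5.2  11.8  92.9  -0.   75.4 -10.5]
top centre px [284 207]
side centre px [315 207]
44.4667 [0.62682244 0.05583313 0.222486  ] [-1.79997457e+02  2.91583454e-04  9.52575898e+01] [ 0.15491323  0.43279431 -2.35705997] [-0.00432553  0.008742   -0.01773826]
```

View pics/ho6.png

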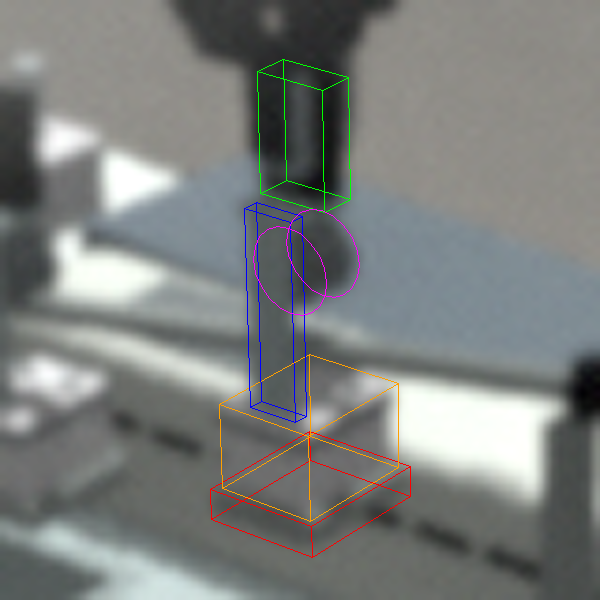

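Lower to ~0.203.

>>> step_arm(moves=[{"x":0,"y":0,"z":0.004,"twist":0,"fingers":-1},{"x":0,"y":0,"z":0.008,"twist":0,"fingers":-1},{"x":0,"y":0,"z":0.012,"twist":0,"fingers":-1},{"x":0,"y":0,"z":0.015,"twist":0,"fingers":-1},{"x":0,"y":0,"z":0.017,"twist":0,"fingers":-1},{"x":0,"y":0,"z":0.018,"twist":0,"fingers":-1},{"x":0,"y":0,"z":0.0195,"twist":0,"fingers":-1},{"x":0,"y":0,"z":0.0195,"twist":0,"fingers":-1},{"x":0,"y":0,"z":0.0195,"twist":0,"fingers":-1},{"x":0,"y":0,"z":0.0195,"twist":0,"fingers":-1}])

```text
time_s: 45.3
eef_pos: [0.6281, 0.0559, 0.2039]
eef_rot: [179.8, 0.0, 95.3]
ft_force: [3.7, 0.1, 1.8]
gripper_width: 0.151
```

```bash
python3 st.py
```

```text
45.3 [0.6281 0.0559 0.2039] [179.8   0.   95.3] F [3.7 0.1 1.8] T [ 0.2  -0.72  0.01] 0.15074111165683324 q [ -5.2  12.8  93.7   0.   73.4 -10.5]
```

Seated (force reversed, self-centring). Release.

>>> step_arm(moves=[{"x":0,"y":0.001,"z":0,"twist":0,"fingers":-1},{"x":0,"y":0.001,"z":0,"twist":0,"fingers":-0.6},{"x":0,"y":0.001,"z":0,"twist":0,"fingers":-0.3},{"x":0,"y":0.001,"z":0,"twist":0,"fingers":0},{"x":0,"y":0.001,"z":0,"twist":0,"fingers":0},{"x":0,"y":0.001,"z":0,"twist":0,"fingers":0},{"x":0,"y":0.001,"z":0,"twist":0,"fingers":0},{"x":0,"y":0.001,"z":0,"twist":0,"fingers":0},{"x":0,"y":0.001,"z":-0.01,"twist":0,"fingers":0},{"x":0,"y":0.001,"z":-0.03,"twist":0,"fingers":0}])

```text
time_s: 46.13
eef_pos: [0.6265, 0.0561, 0.2306]
eef_rot: [-179.7, -0.1, 95.3]
ft_force: [-1.3, -0.3, 0.2]
gripper_width: 0.498
```

```bash
python3 st.py; python3 go.py .466 .16 .25 95.2; python3 look.py pics/c4.png .6 .1 .145 60
```

```text
46.1333 [0.6265 0.0561 0.2306] [-1.797e+02 -1.000e-01  9.530e+01] F [-1.3 -0.3  0.2] T [-0.03  0.02 -0.  ] 0.497804356191033 q [ -5.2  11.5  92.3  -0.   76.5 -10.5]
x 0.1182 y -0.1503 z -0.0194 twist 0.001 q6 now -10.5 after~13.7 dist 0.192
top centre px [284 207]
side centre px [315 207]
46.2333 [0.63021152 0.05579227 0.2372819 ] [1.79595741e+02 7.52278689e-02 9.52650884e+01] [ 0.38339519 -0.07350851  0.98005454] [ 0.01154024  0.00487838 -0.03238542]
```

View pics/c4.png

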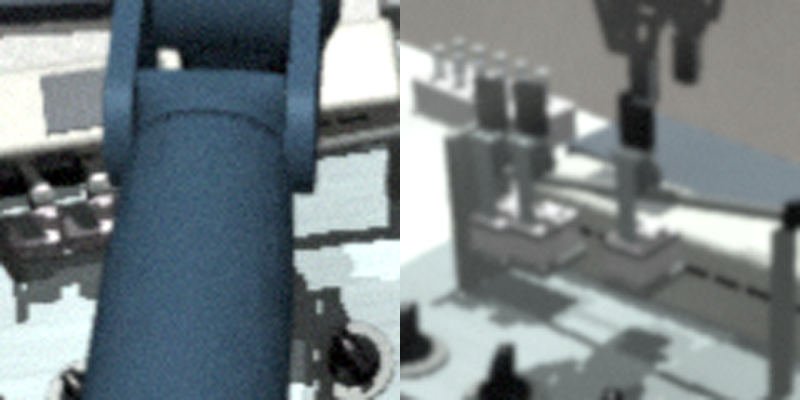

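>>> step_arm(moves=[{"x":0,"y":0,"z":-0.02,"twist":0,"fingers":0},{"x":0,"y":0,"z":-0.04,"twist":0,"fingers":0},{"x":0,"y":-0.03,"z":-0.04,"twist":0,"fingers":0},{"x":0,"y":-0.065,"z":-0.04,"twist":0,"fingers":-0.5},{"x":0,"y":-0.1,"z":-0.04,"twist":0,"fingers":-1},{"x":0.02,"y":-0.137,"z":-0.04,"twist":0,"fingers":-1},{"x":0.055,"y":-0.137,"z":-0.02,"twist":0,"fingers":-1},{"x":0.09,"y":-0.137,"z":0,"twist":0,"fingers":-1},{"x":0.125,"y":-0.137,"z":0.03,"twist":0,"fingers":-1},{"x":0.16,"y":-0.137,"z":0.06,"twist":0,"fingers":-1}])

```text
time_s: 47.07
eef_pos: [0.4776, 0.1975, 0.1787]
eef_rot: [179.8, -0.0, 95.3]
ft_force: [1.7, -0.5, 0.1]
gripper_width: 0.001
```

```bash
python3 st.py; python3 go.py .468 .297 .08 95.2; python3 look.py pics/c5.png .6 .15 .145 60
```

```text
47.0667 [0.4776 0.1975 0.1787] [179.8  -0.   95.3] F [ 1.7 -0.5  0.1] T [ 0.   -0.05  0.01] 0.000942009013023686 q [  9.9  -0.9 111.3  -0.   69.4   4.6]
x 0.1000 y -0.0004 z 0.0987 twist 0.001 q6 now 4.6 after~27.2 dist 0.140
top centre px [264 207]
side centre px [302 202]
47.1667 [0.47342603 0.19859154 0.17343994] [-1.79466418e+02 -5.82487765e-03  9.55347845e+01] [-0.70153992 -0.16866115 -1.04738934] [-0.07006123  0.03536856 -0.03386503]
```

View pics/c5.png

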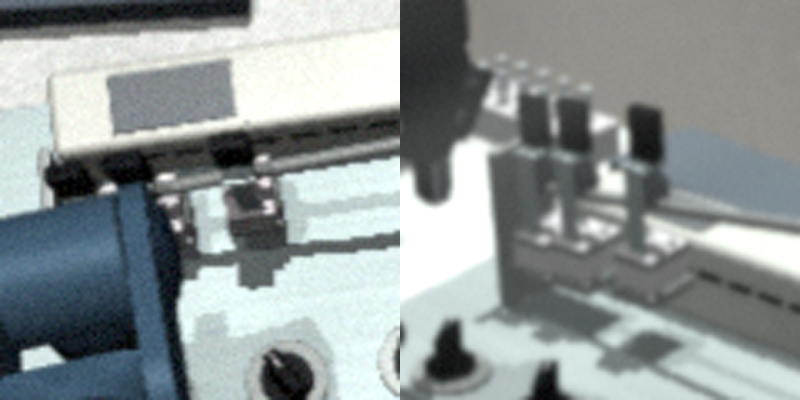

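>>> step_arm(moves=[{"x":0.025,"y":0,"z":0.02,"twist":0,"fingers":-1},{"x":0.05,"y":0.002,"z":0.04,"twist":0,"fingers":-1},{"x":0.075,"y":0.003,"z":0.06,"twist":0,"fingers":-1},{"x":0.1,"y":0.004,"z":0.08,"twist":0,"fingers":-1},{"x":0.1,"y":0.004,"z":0.1,"twist":0,"fingers":-1},{"x":0.1,"y":0.004,"z":0.115,"twist":0,"fingers":-1},{"x":0.1,"y":0.004,"z":0.115,"twist":0,"fingers":-1},{"x":0.1,"y":0.004,"z":0.115,"twist":0,"fingers":-1},{"x":0.1,"y":0.004,"z":0.115,"twist":0,"fingers":-1},{"x":0.1,"y":0.004,"z":0.115,"twist":0,"fingers":-1}])

```text
time_s: 48.0
eef_pos: [0.4739, 0.296, 0.0655]
eef_rot: [179.8, -0.0, 95.2]
ft_force: [-0.1, 0.0, 0.0]
gripper_width: 0.006
```

```bash
python3 st.py; python3 look.py pics/d1.png .55 .23 .1 55; cp pics/side.pkl pics/s1.pkl
```

```text
48.0 [0.4739 0.296  0.0655] [179.8  -0.   95.2] F [-0.1  0.   0. ] T [ 0.04 -0.01  0.03] 0.005616164860229649 q [ 20.4  14.1 108.4  -0.   57.4  15.1]
top centre px [236 232]
side centre px [270 214]
48.1 [0.47355914 0.29600358 0.065181  ] [ 1.79849716e+02 -3.93816770e-02  9.52338040e+01] [ 0.21776401 -0.43366753  0.54875104] [ 0.03344286 -0.01225662  0.01063786]
```

View pics/d1.png

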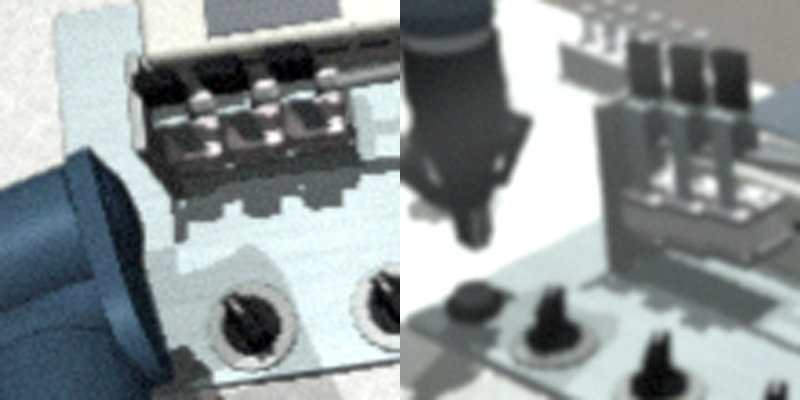

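>>> step_arm(moves=[{"x":0.001,"y":-0.005,"z":0,"twist":0,"fingers":-1},{"x":0.001,"y":-0.005,"z":0,"twist":0,"fingers":-1},{"x":0.001,"y":-0.005,"z":0,"twist":0,"fingers":-1},{"x":0.001,"y":-0.005,"z":0,"twist":0,"fingers":-1},{"x":0.001,"y":-0.005,"z":0.01,"twist":0,"fingers":-1},{"x":0.001,"y":-0.005,"z":0.02,"twist":0,"fingers":-1},{"x":0.001,"y":-0.005,"z":0.025,"twist":0,"fingers":-1},{"x":0.001,"y":-0.005,"z":0.025,"twist":0,"fingers":-1},{"x":0.001,"y":-0.005,"z":0.025,"twist":0,"fingers":-1},{"x":0.001,"y":-0.005,"z":0.025,"twist":0,"fingers":-1}])

```text
time_s: 48.93
eef_pos: [0.4675, 0.2965, 0.0386]
eef_rot: [-180.0, 0.0, 95.3]
ft_force: [-0.4, 0.3, -0.7]
gripper_width: -0.001
```

```bash
python3 st.py; python3 chk.py; python3 look.py pics/d2.png .468 .297 .04 30; python3 -c "
from railov import *
for r in(-.023,-.07,-.117): print(rail([r],0,.0155)[0])
p=pickle.load(open('pics/side.pkl','rb'));q=pickle.load(open('pics/s1.pkl','rb'))
u=slice(180,300);v=slice(240,320)
print('diff',cv2.absdiff(p['frame'][190:235,265:320],q['frame'][190:235,265:320]).mean())"
```

```text
48.9333 [0.4675 0.2965 0.0386] [-180.     0.    95.3] F [-0.4  0.3 -0.7] T [ 0.02  0.01 -0.01] -0.0014972240220831536 q [ 20.6  16.2 109.3   0.   54.6  15.4]
top cassette1_tab [(0.64, np.float64(0.6195), np.float64(0.1586), np.float64(0.202)), (0.57, np.float64(0.484), np.float64(-0.4788), np.float64(0.1444))]
top cassette1_wheel [(0.81, np.float64(0.4882), np.float64(-0.4741), np.float64(0.0988)), (0.59, np.float64(0.6197), np.float64(0.1577), np.float64(0.1558))]
side cassette1_tab [(0.9, np.float64(0.6177), np.float64(0.1618), np.float64(0.2017)), (0.87, np.float64(0.48), np.float64(-0.4734), np.float64(0.1508)), (0.69, np.float64(0.6139), np.float64(0.1982), np.float64(0.1966))]
side cassette1_wheel [(0.73, np.float64(0.4861), np.float64(-0.4784), np.float64(0.094))]
top centre px [215 268]
side centre px [235 236]
49.3333 [0.46751652 0.29652824 0.03887959] [ 1.79980589e+02 -5.34134766e-03  9.52624814e+01] [ 0.15059443 -1.12904292  0.16828944] [-0.03562867  0.00803143 -0.00694612]
[0.61183913 0.23949142 0.13890716]
[0.61604641 0.19326112 0.14625958]
[0.6202537  0.14703082 0.153612  ]
diff 1.6145454545454545
```

View pics/d2.png

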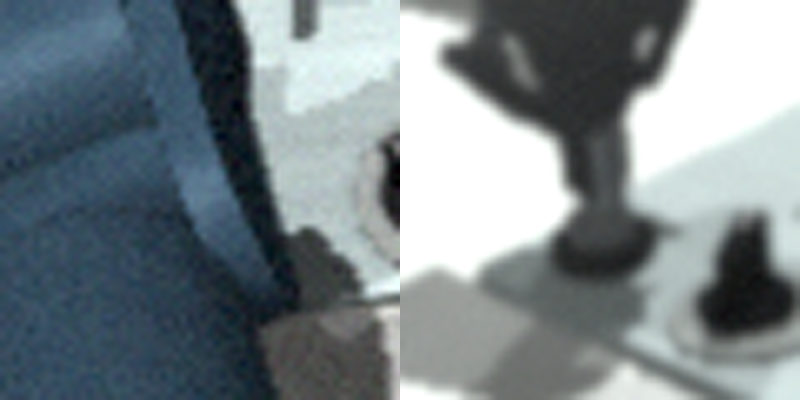

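>>> step_arm(moves=[{"x":0,"y":0,"z":0.002,"twist":0,"fingers":-1},{"x":0,"y":0,"z":0.004,"twist":0,"fingers":-1},{"x":0,"y":0,"z":0.005,"twist":0,"fingers":-1},{"x":0,"y":0,"z":0.006,"twist":0,"fingers":-1},{"x":0,"y":0,"z":0.007,"twist":0,"fingers":-1},{"x":0,"y":0,"z":0.008,"twist":0,"fingers":-1},{"x":0,"y":0,"z":0.008,"twist":0,"fingers":-1},{"x":0,"y":0,"z":0.008,"twist":0,"fingers":-1},{"x":0,"y":0,"z":0.008,"twist":0,"fingers":-1},{"x":0,"y":0,"z":0.008,"twist":0,"fingers":-1}])

```text
time_s: 50.17
eef_pos: [0.4674, 0.2965, 0.0308]
eef_rot: [180.0, 0.0, 95.3]
ft_force: [-1.2, -1.4, 3.5]
gripper_width: -0.003
```

```bash
python3 st.py
```

```text
50.1667 [0.4674 0.2965 0.0308] [180.    0.   95.3] F [-1.2 -1.4  3.5] T [-0.12  0.24  0.01] -0.0025904773363180887 q [ 20.6  17.  109.3  -0.   53.7  15.4]
```

>>> step_arm(moves=[{"x":0,"y":0,"z":0.001,"twist":0,"fingers":-1},{"x":0,"y":0,"z":0.002,"twist":0,"fingers":-1},{"x":0,"y":0,"z":0.003,"twist":0,"fingers":-1},{"x":0,"y":0,"z":0.0035,"twist":0,"fingers":-1},{"x":0,"y":0,"z":0.0035,"twist":0,"fingers":-1},{"x":0,"y":0,"z":0.0035,"twist":0,"fingers":-1},{"x":0,"y":0,"z":0.0035,"twist":0,"fingers":-1},{"x":0,"y":0,"z":0.0035,"twist":0,"fingers":-1},{"x":0,"y":0,"z":0.0035,"twist":0,"fingers":-1},{"x":0,"y":0,"z":0.0035,"twist":0,"fingers":-1}])

```text
time_s: 51.0
eef_pos: [0.4675, 0.2965, 0.0279]
eef_rot: [-180.0, 0.0, 95.3]
ft_force: [-4.6, -2.2, 10.1]
gripper_width: 0.001
```

```bash
python3 st.py
```

```text
51.0 [0.4675 0.2965 0.0279] [-180.     0.    95.3] F [-4.6 -2.2 10.1] T [-0.44  0.76 -0.01] 0.0007593951729071635 q [ 20.7  17.3 109.3  -0.   53.4  15.4]
```

>>> step_arm(moves=[{"x":0,"y":0,"z":-0.01,"twist":0,"fingers":-1},{"x":0,"y":0,"z":-0.03,"twist":0,"fingers":-1},{"x":0,"y":0,"z":-0.06,"twist":0,"fingers":-1},{"x":0,"y":0,"z":-0.09,"twist":0,"fingers":-1},{"x":0,"y":0,"z":-0.12,"twist":0,"fingers":-1},{"x":0.02,"y":-0.02,"z":-0.15,"twist":0,"fingers":-1},{"x":0.05,"y":-0.04,"z":-0.18,"twist":0,"fingers":-1},{"x":0.08,"y":-0.06,"z":-0.2,"twist":0,"fingers":-1},{"x":0.11,"y":-0.08,"z":-0.2,"twist":0,"fingers":-1},{"x":0.13,"y":-0.1,"z":-0.2,"twist":0,"fingers":-1}])

```text
time_s: 51.83
eef_pos: [0.3554, 0.4195, 0.23]
eef_rot: [179.7, -0.2, 95.3]
ft_force: [-0.1, -0.6, -0.9]
gripper_width: 0.001
```

>>> step_arm(moves=[{"x":0.03,"y":-0.02,"z":0,"twist":0,"fingers":-1},{"x":0.05,"y":-0.03,"z":0,"twist":0,"fingers":-1},{"x":0.05,"y":-0.03,"z":0,"twist":0,"fingers":-1},{"x":0.05,"y":-0.03,"z":0,"twist":0,"fingers":-1},{"x":0.05,"y":-0.03,"z":0,"twist":0,"fingers":-1},{"x":0.05,"y":-0.03,"z":0,"twist":0,"fingers":-1},{"x":0.05,"y":-0.03,"z":0,"twist":0,"fingers":-1},{"x":0.05,"y":-0.03,"z":0,"twist":0,"fingers":-1},{"x":0.05,"y":-0.03,"z":0,"twist":0,"fingers":-1},{"x":0.05,"y":-0.03,"z":0,"twist":0,"fingers":-1}])

```text
time_s: 52.67
eef_pos: [0.3218, 0.4635, 0.2272]
eef_rot: [180.0, -0.0, 95.2]
ft_force: [-0.1, -0.3, -0.5]
gripper_width: -0.003
```

```bash
python3 st.py; python3 chk.py; python3 - <<'E'
from ov import *
import pickle
P={n:pickle.load(open(f"pics/{n}.pkl","rb")) for n in("top","side")}
ovl(P,[(.4748,.2072),(.4845,.0974),(.4947,-.0118)],"pics/ovk.png",[36.2]*3)
cv2.imwrite("pics/fin_top.png",np.clip(cv2.resize(P["top"]["frame"][100:350,100:540],(800,455),interpolation=cv2.INTER_CUBIC).astype(float)*1.5,0,255).astype(np.uint8))
cv2.imwrite("pics/fin_side.png",P["side"]["frame"])
for t in["start_top"]:
    for n in P: print(n,[(round(d["conf"],2),*np.round(w(P[n],d["location"]),4)) for d in mark_of(P[n],t)])
E
```

```text
52.6667 [0.3218 0.4635 0.2272] [180.   -0.   95.2] F [-0.1 -0.3 -0.5] T [ 0.01  0.01 -0.02] -0.00271151803665286 q [ 43.7   2.8 102.2   0.   75.   38.5]
top cassette1_tab [(0.92, np.float64(0.6204), np.float64(0.1568), np.float64(0.2045)), (0.62, np.float64(0.4824), np.float64(-0.4767), np.float64(0.1448))]
top cassette1_wheel [(0.96, np.float64(0.6187), np.float64(0.1585), np.float64(0.1531)), (0.94, np.float64(0.4867), np.float64(-0.4761), np.float64(0.0982))]
side cassette1_tab [(0.89, np.float64(0.4832), np.float64(-0.4743), np.float64(0.1497)), (0.56, np.float64(0.6191), np.float64(0.1575), np.float64(0.2024))]
side cassette1_wheel [(0.9, np.float64(0.4872), np.float64(-0.4783), np.float64(0.0953)), (0.65, np.float64(0.6185), np.float64(0.1546), np.float64(0.1529))]
top [(0.64, np.float64(0.4661), np.float64(0.2992), np.float64(0.0312))]
side [(0.38, np.float64(0.4706), np.float64(0.296), np.float64(0.0349))]
```

View pics/ovk.png

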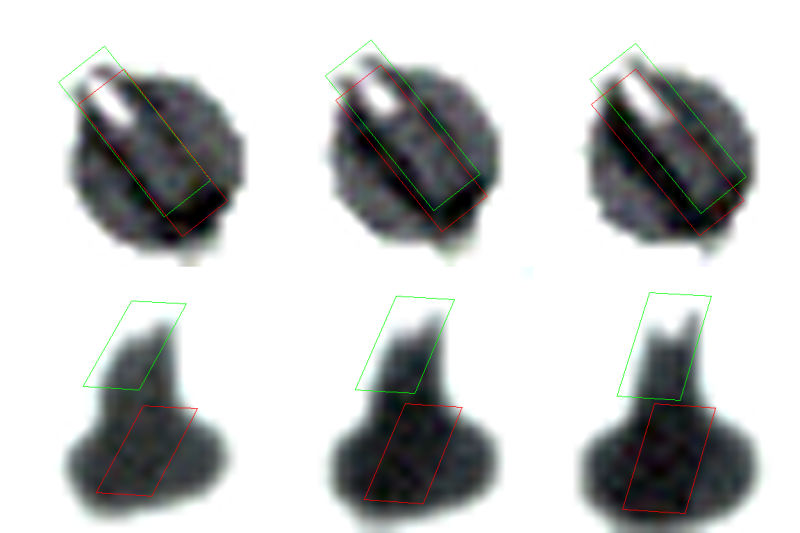

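View pics/fin_top.png

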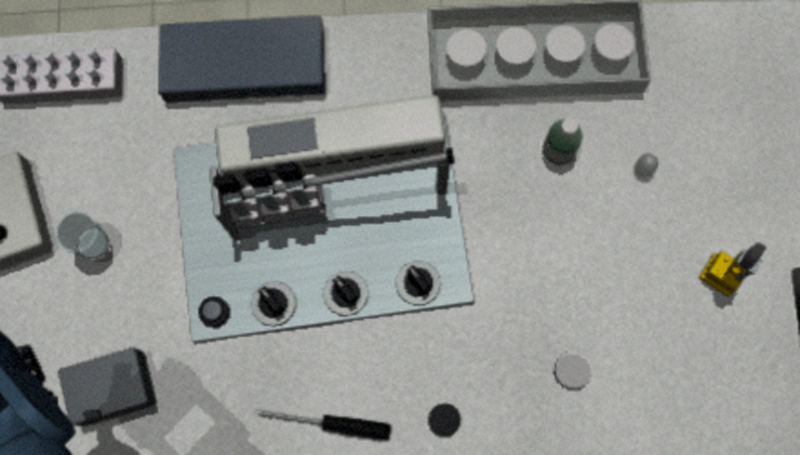

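View pics/fin_side.png

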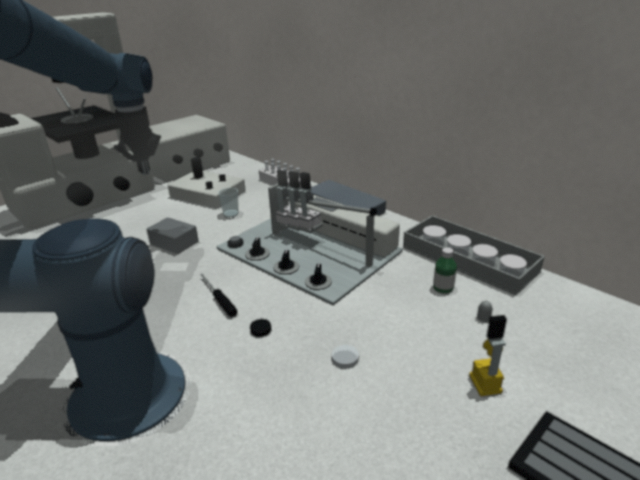

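```bash
python3 -c "
from h import *
print(arm.hand_in())"
```

```text
the job is handed in; nothing more can be done
None
```

I tightened the three knobs, hung the three white cassettes, pressed the start button and let it go, and handed the job in at about 53 s of the allowed 210 s. The hand-in reported no verdict.

- **Knobs:** Turned clockwise in the order low, middle, high. Each ended against its stop, with 1.2–1.9 N m at the wrist. In the last pictures all three bars lie at the same angle, about 36° in the world frame, which fits 2.6 rad of turn.
- **Cassettes:** I found and hung three white ones, and left the yellow look-alike alone. They rolled down and queue upright, touching, at the stop. For the third, measured roller and tab heights agreed with a seated roller to within about 4 mm. The other two I judged from the pictures and from the force as I set them on the rail.
- **Start button:** Pressed until the force reached 10 N, against the 5 N needed for fully down, then let go. It measured about 33 mm high afterwards, the same as before, so it is up again. The two cameras' readings of it differ by about 4 mm.
- **Bench:** By eye, the other things stand where they were, and the arm is clear of everything with no contact force.

No final check failed.

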